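# Load a cartridge carriage and draw-latch it to its dock

## Task

Take the carton out of the gap between the dock and the blue carriage and set it on the black mat, and lay every cartridge flat in the carriage's tray. Only then push the carriage up to the dock's rubber bumper, flip the steel loop over the keeper so that it hooks behind it, and only once it is hooked, swing the red lever back and press it flat past centre so that the latch holds the carriage drawn in against the bumper. Leave the glass and jars standing around as they are.

Things in the scene. Friction and masses are not known exactly. Their poses are not given: they have to be found in the camera images.
- dock: fixed dock, aluminium base plate 290 x 206 mm, 12 mm thick, on the bench; origin on the bench below the lever's hinge line, mid-width; x (level) points from the dock to the carriage, y across, z up. Plate x -80 to +210 mm. White port block x -32 to +10, y -95 to +95 mm, top 50 mm above the bench. The latch lies along the line y = +45 mm
- bumper_face (a point): middle of the front face of the black rubber bumper before the port block, at dock x +24 mm, 150 mm wide, 21 to 43 mm above the bench. Sprung: yields up to 14 mm towards dock -x, pushes back with about 5 N at first, 14 N when 10 mm in
- lever_pivot (a point): fixed point on the lever's hinge line, 75 mm above the bench, at dock x 0, y +45 mm; the hinge line runs along dock y; axes as the dock's
- lever (a joint): angle of the red lever (rad): 0 = flat, handle level towards dock -x (end stop); grows as the handle swings up and over to the carriage; 1.57 upright, end stop 2.7. Stays where left (friction 0.035 N m); with the loop hooked it needs up to about 6 N at the handle to close. Starts at 1.4 to 1.9
- lever_grip (a point): centre of the red handle, 45 mm from the hinge line; the handle is 24 mm wide (along dock y), 8 mm thick and runs from 22 to 58 mm from the hinge line. Flat, it is at hinge height, 75 mm above the bench; x of this frame points from the handle to the hinge
- loop (a joint): angle of the steel loop on its pin, relative to the lever (rad): lever + loop = 0 is level towards the carriage, -1.57 straight up, -3.14 level backwards. Falls freely by its weight. At first folded back (dock -x), its bar on a grey rest block centred at dock x -58 mm, top 66 mm above the bench, 16 mm wide, 30 mm long
- loop_pin (a point): the pin on which the loop swings. It is carried by the lever, 18 mm from the lever's hinge line: with the lever at angle t it lies from lever_pivot at dock x = -18 cos(t - 0.35) mm, z = +18 sin(t - 0.35) mm. Pulling the loop towards the carriage draws the lever over with it
- loop_bar (a point): centre of the loop's cross bar, 52 mm from the pin. The loop is a steel U, 30 g: bar 42 mm long (along dock y), 8 x 8 mm in section; two side arms 6 x 6 mm run back to the pin; 42 mm wide outside, 30 mm inside; it can be pinched across its 42 mm width at the bar
- carriage (a joint): how far the blue carriage has slid to the dock (m): 0 = fully out (front face at dock x +84 mm), about 0.060 touches the bumper, about 0.070 latched, end stop 0.074. About 1.5 N of friction; stays where left. The carton blocks it while in the gap
- keeper (a point): on the carriage: middle of the keeper's hooking face, 75 mm above the bench, dock y +45 mm, 16.7 mm behind the carriage's front face; axes as the dock's. The keeper is a steel post 6 mm thick, 22 mm wide, top 89 mm above the bench, leaning 0.3 rad back (to dock +x) so as to hook the bar. Hooked tight, the bar's centre is about 4 mm in +x of here
- ledge (a point): middle of the top of the dark ledge behind the keeper on which the bar comes to lie: 69 mm above the bench, 22 mm wide, 18 mm along x (from 1 to 19 mm behind the keeper's face). The bar's centre is then 73 mm up. The blue front block around it is 50 mm high. With the carriage at the bumper and the lever over, the loop has up to 18 mm of slack here
- tray (a point): centre of the tray's floor in the carriage, 20 mm above the bench; axes as the dock's. Inside 60 mm (x) by 176 mm (y), walls up to 42 mm above the bench; ridges 6 mm high, 4 mm wide at y = -44, 0, +44 mm make four lanes with centres at y -66, -22, +22, +66 mm; a cartridge lies in a lane, its length along x
- push_tab (a point): middle of the upper part of the black upright tab at the back (+x end) of the carriage, 60 mm above the bench: 10 mm thick along dock x, 40 mm wide, top 75 mm above the bench. Push or pinch it to slide the carriage
- carton (a point): centre of the white and blue carton, 38 (x) x 50 (y) x 44 (z) mm, 110 g; stands at first on the base plate (12 mm up) in the gap between bumper and carriage with its 50 mm side along dock y; grip it across the 50 mm
- mat_top (a point): centre of the top of the fixed black rubber mat, 130 x 130 mm, 3 mm above the bench; axes along its sides
- cartridge0 (a point): a white sealed trap cartridge with blue ends, a box 46 x 22 x 24 mm, 45 g; this point is its centre; its x axis runs along the 46 mm length, y along the 22 mm, z along the 24 mm. It lies flat on the bench at first. May be absent
- cartridge1 (a point): a white sealed trap cartridge with green ends, a box 46 x 22 x 24 mm, 45 g; this point is its centre; its x axis runs along the 46 mm length, y along the 22 mm, z along the 24 mm. It lies flat on the bench at first. May be absent
- cartridge2 (a point): a white sealed trap cartridge with orange ends, a box 46 x 22 x 24 mm, 45 g; this point is its centre; its x axis runs along the 46 mm length, y along the 22 mm, z along the 24 mm. It lies flat on the bench at first. May be absent
- cartridge3 (a point): a white sealed trap cartridge with yellow ends, a box 46 x 22 x 24 mm, 45 g; this point is its centre; its x axis runs along the 46 mm length, y along the 22 mm, z along the 24 mm. It lies flat on the bench at first. May be absent
- amber_bottle: bystander: amber glass bottle, 52 mm across, 105 mm tall; origin at its foot
- beaker: bystander: glass beaker, 60 mm across, 75 mm tall; origin at its foot
- jar: bystander: clear jar with white cap, 48 mm across, 50 mm tall; origin at its foot

How it is judged:
By the outcome, as a careful person would: the job done as asked, in the order asked, and still so for the second after the job is handed in, with the robot touching nothing.
Of cart0, cart1, cart2, cart3 only 2 to 4 are there at a start; the rules pass over those that are not, and their reading is None.
At some moment in a run one of cart0, cart1, cart2, cart3, carton_b may be knocked a few centimetres aside while the robot is not near it.
Once in a run the grip may slacken for a moment while it holds something.
It also fails if it takes over 210 s, if anything falls off the work surface, if the arm or the gripper's body presses on something with over 40 N, if the wrist force passes 120 N, or if a joint passes its speed limit or range.

## Robot

A 6-joint arm with a two-finger parallel gripper is mounted at the origin on the work surface. World frame = base frame: x ahead of the robot, y to its left, z up, the work surface at z = 0. Lengths are in m, angles in rad, forces in N, time in s.
With the tool pointing down it reaches from about 0.325 to 0.9 m from the base axis. Payload 6.1 kg.
Tool frame: the origin (TCP) lies between the finger pads; the fingertips stand 19 mm ahead of it and the grasp point (between the pads) is the TCP (bot.tips_ahead is the distance from the TCP to the fingertips, in m); z points along the fingers, y is the direction in which the jaws open and shut (so a half turn about z gives the same grasp; the last joint's range is limited). The gripper opens to 87 mm and grips with 3 to 60 N. Pads are 19 mm wide; open, the fingers measure 117 mm over their backs; the gripper's body (75 mm by 190 mm) begins 51 mm behind the grasp point.
Start: joints at [-0.126, 0.22, 1.526, -0, 1.395, -0.126], TCP at [0.625, -0, 0.208] pointing down, gripper open.
Joint ranges: [-2.98, 2.98], [-0.91, 2.08], [0.09, 2.57], [-1.24, 4.39], [0.2, 2.65], [-2.68, 2.68]. Speed limits (rad/s): [2.57, 2.57, 3.01, 3.14, 3.14, 3.14].

## Interface

Orientations are given as a rotation vector (axis times angle).
In Python, from rig import bot gives the robot as it stands.
- The arm moves only by the tool servo_tool, never from a script. Its arguments are lists of equal length, an entry for each row: "grip": the finger opening in cm, from 0 to 8.7; "slide": the shift along the tool's x, y, z in cm, a list of three; "dr": the turn, a rotation vector about the tool's x, y, z in rad, a list of three. In form: {"grip": [grip, ...], "slide": [[x, y, z], ...], "dr": [[rx, ry, rz], ...]}. A call has 1 to 12 rows; each row is the pose to reach, as a shift and turn from the pose commanded when the call began, along the tool's axes at that moment; what a row does not reach only later rows make up. A row lasts 1/8 s, in which the tool goes at most 62.5 mm and 10.7 degrees, less where a joint would pass 70% of its speed; a pose out of reach is approached as far as the arm can. A call with a gripper value outside its range is refused whole. The fingers move at their own pace and stop on an object; "squeeze" is the grip in N (left out, the last holds). Time passes only in rows, so rows that repeat a pose let the fingers close. It gives the time, the measured TCP pose, the force and the opening at its end, in the units of the state.
- bot.get_obs(): the state, without advancing time (a new reading comes with each control period).
- bot.snapshot(name): name is "scene" or "side" or "wrist"; returns (picture, depth): 384x512x3 uint8, red, green, blue; 384x512 float32, m along the optical axis (not along the pixel's ray), 0 where there is no reading.
- bot.calibration(name): a dict with "vertical_fov" (degrees; the focal length in pixels is half the picture's height over the tangent of half this angle, whatever the lens; pixels are square), "cx", "cy" (the principal point, pixels), "k1" (the pictures are not rectified: a ray, as slopes to the right and down, at radius r is drawn at 1 + k1 r^2 times it, then the intrinsics apply), "eye" and "attitude" of the camera in the world; the wrist camera has in their place "tool_from_camera" (4x4, takes a point from camera to tool coordinates, whose origin is the TCP and whose axes are the flange's). Camera axes: x right, y down, z forward; pixel columns grow to the right and rows downward; lengths in m; the calibration is good to about 2 mm. A picture is of the moment at which its call begins: read the wrist's pose just before it. calibration takes no time and is no camera call.
- bot.hand_in(): hands the job in, once; it reports no verdict.
The state is a dict: "t": time; "q": joint angles; "dq": joint speeds; "effort": joint torques, N m; "tool_pos": TCP position; "tcp_rot": TCP orientation; "wrist_force": force on the tool from outside, world axes, zero at the start; "ft_torque": the same for the moment, N m; "width": finger opening in m.
Only numpy, scipy, OpenCV 4.12 (cv2) and the standard library are available. Lean on these libraries where they do the work, as an engineer would, in place of code of your own. Each camera call takes 0.05 s, during which the arm holds its last target.

## Working session

There is one attempt and no reset: what is moved stays moved. The work goes in short steps, Python scripts to look and compute and a tool call to move; the robot and the scene stay as the last step left them, time stands still between calls to the robot, and variables do not carry over. Pictures are saved under pics/ and viewed, and the job is handed in when it is done.

Besides the shell and the picture viewer there is one more tool, called after "Request:" by a JSON object that holds its "fn" and its "kwargs". servo_tool: Moves the arm, as the interface text tells. Its arguments: {"type":"object","properties":{"grip":{"type":"array","items":{"type":"number"}},"slide":{"type":"array","items":{"type":"array","items":{"type":"number"}}},"dr":{"type":"array","items":{"type":"array","items":{"type":"number"}}},"squeeze":{"type":"number"}},"required":["grip","slide","dr"]}

```bash
ls; mkdir -p pics; cat > h.py <<'E'
import numpy as np,cv2
from scipy.spatial.transform import Rotation as R
from rig import bot
def snap(n,f):
    o=bot.get_obs(); p,d=bot.snapshot(n); cv2.imwrite(f'pics/{f}.png',p[:,:,::-1]); np.savez(f'pics/{f}.npz',p=p,d=d,pos=o['tool_pos'],rot=o['tcp_rot'],name=n); return p,d
E
python3 - <<'E'
from h import *
for n in ['scene','side','wrist']:
    print(n,bot.calibration(n)); snap(n,n+'0')
print(bot.get_obs(), bot.tips_ahead)
E
```

```text
pics
scene {'vertical_fov': 49.02315396625045, 'cx': 260.61672313319923, 'cy': 194.13927603080776, 'k1': -0.0644990493511051, 'eye': array([0.87053703, 0.70327579, 0.82702512]), 'attitude': array([-0.59686147, -2.67144281,  1.11985197])}
side {'vertical_fov': 57.646628312254734, 'cx': 256.29730162085923, 'cy': 192.55733098243232, 'k1': -0.10487123677969175, 'eye': array([ 0.17398017, -0.43246116,  0.62641051]), 'attitude': array([-2.25327843,  0.78399782, -0.33037936])}
wrist {'vertical_fov': 59.930500957925084, 'cx': 254.05387827225053, 'cy': 192.20955747649452, 'k1': -0.07322569130161719, 'tool_from_camera': array([[ 1.77845623e-05, -9.66422484e-01, -2.56958329e-01,
         7.11741440e-02],
       [ 9.99998700e-01,  4.31422452e-04, -1.55337178e-03,
        -1.09821279e-03],
       [ 1.61207101e-03, -2.56957968e-01,  9.66421235e-01,
        -1.75399825e-01],
       [ 0.00000000e+00,  0.00000000e+00,  0.00000000e+00,
         1.00000000e+00]])}
{'t': 0.15, 'q': array([-1.26117363e-01,  2.21089281e-01,  1.52736676e+00, -8.69420715e-06,
        1.39468803e+00, -1.26068545e-01]), 'dq': array([ 0.00082344, -0.00015186, -0.00620523,  0.00014659,  0.00076928,
        0.00137609]), 'effort': array([ 5.44750201e-04, -4.95191681e+01, -3.87881935e+01,  6.99610985e-02,
        5.31197037e-02, -7.11234907e-05]), 'tool_pos': array([6.24490702e-01, 4.68106097e-05, 2.06851354e-01]), 'tcp_rot': array([-2.22063033e+00, -2.22052532e+00,  1.50284005e-03]), 'wrist_force': array([-0.08802557, -0.3562022 , -0.62555   ]), 'ft_torque': array([-0.0491798 ,  0.0286436 , -0.01032499]), 'width': 0.087058323038679} 0.019
```

View pics/scene0.png

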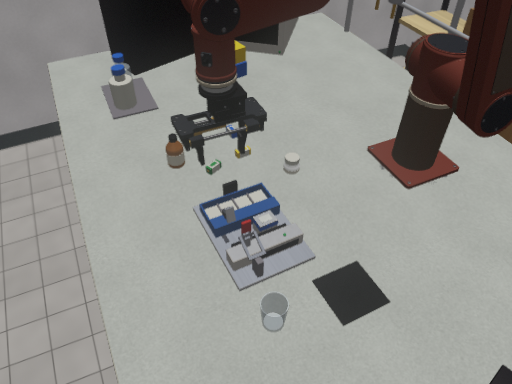

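View pics/side0.png

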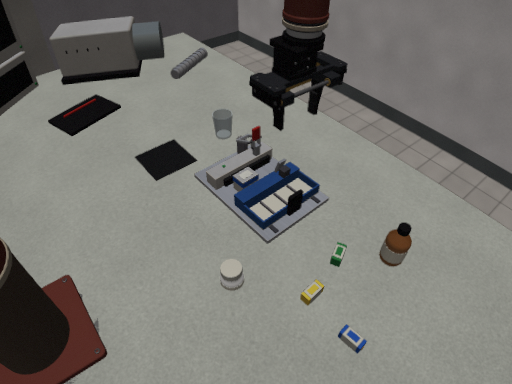

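View pics/wrist0.png

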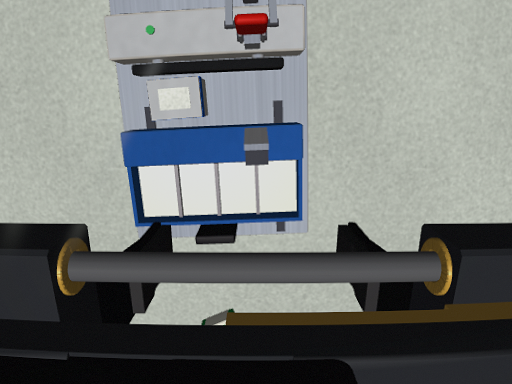

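```bash
cat >> h.py <<'E'
def load(f):
    z=np.load(f'pics/{f}.npz'); return z
def cam(z):
    n=str(z['name']); c=bot.calibration(n); F=192/np.tan(np.radians(c['vertical_fov'])/2)
    if n=='wrist':
        T=np.eye(4);T[:3,:3]=R.from_rotvec(z['rot']).as_matrix();T[:3,3]=z['pos'];T=T@c['tool_from_camera']
    else:
        T=np.eye(4);T[:3,:3]=R.from_rotvec(c['attitude']).as_matrix();T[:3,3]=c['eye']
    return T,F,c
def rays(z,uv):
    T,F,c=cam(z); uv=np.atleast_2d(np.float64(uv)); d=(uv-[c['cx'],c['cy']])/F; s=d.copy()
    for _ in range(8): s=d/(1+c['k1']*(s**2).sum(1,keepdims=True))
    return T, np.c_[s,np.ones(len(s))]
def w(z,uv,depth=None,h=None):
    """world point: by depth image, or on plane z=h"""
    T,r=rays(z,uv); uv=np.atleast_2d(uv)
    if h is None:
        dd=z['d'][np.int32(np.round(uv[:,1])),np.int32(np.round(uv[:,0]))]
        return (r*dd[:,None])@T[:3,:3].T+T[:3,3]
    v=r@T[:3,:3].T
    return T[:3,3]+v*((h-T[2,3])/v[:,2])[:,None]
def proj(z,P):
    T,F,c=cam(z); p=(np.atleast_2d(P)-T[:3,3])@T[:3,:3]; s=p[:,:2]/p[:,2:]
    return s*(1+c['k1']*(s**2).sum(1,keepdims=True))*F+[c['cx'],c['cy']]
def crop(f,x0,y0,x1,y1,k,out):
    p=load(f)['p'][y0:y1,x0:x1]; cv2.imwrite(f'pics/{out}.png',cv2.resize(p[:,:,::-1],None,fx=k,fy=k,interpolation=cv2.INTER_CUBIC))
E
python3 - <<'E'
from h import *
crop('side0',190,120,340,250,5,'c_side')
crop('scene0',180,170,320,290,5,'c_scene')
crop('wrist0',95,0,325,250,2.4,'c_wrist')
crop('side0',210,225,420,360,3.5,'c_side2')
E
```

```text
(no output)
```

View pics/c_side.png

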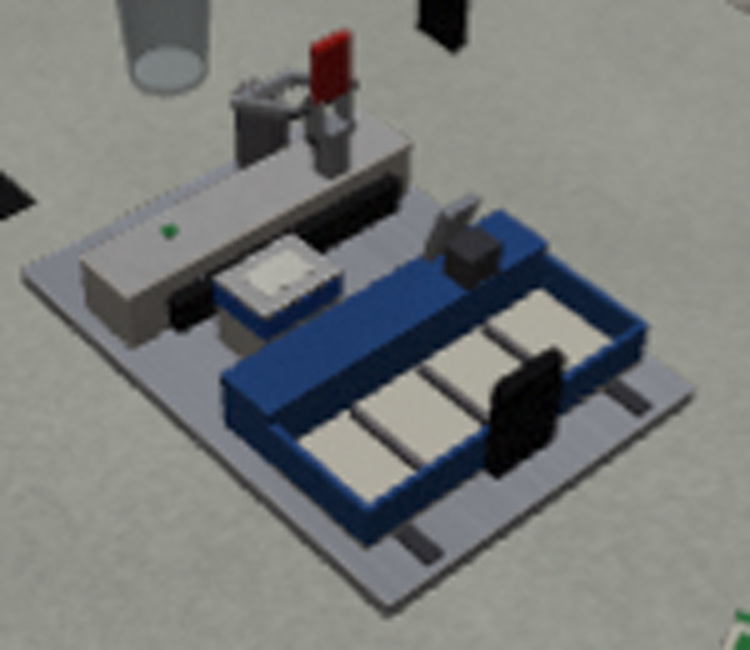

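View pics/c_scene.png

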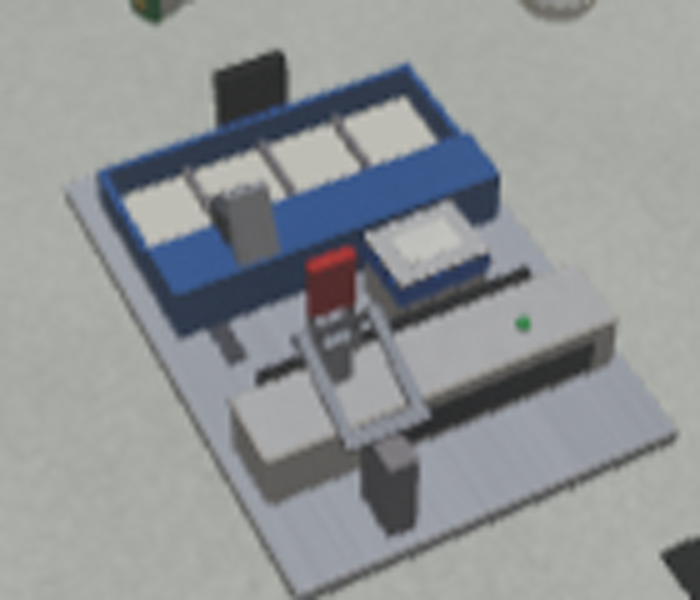

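View pics/c_wrist.png

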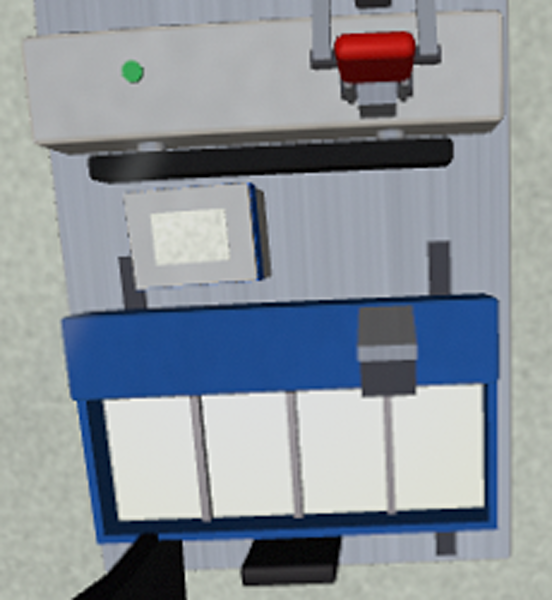

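View pics/c_side2.png

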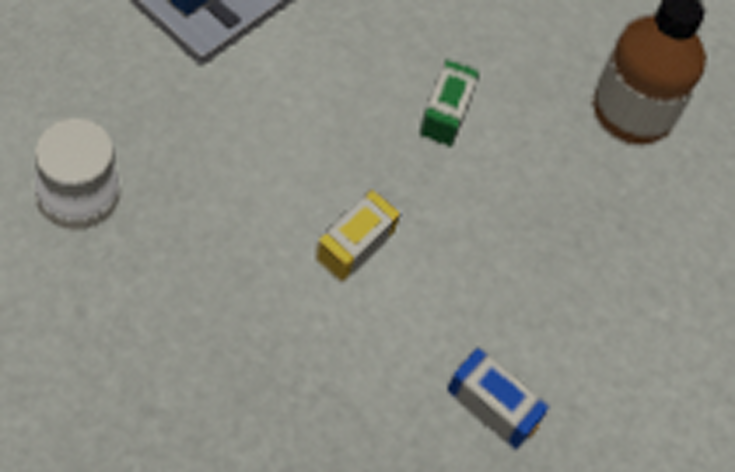

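```bash
python3 - <<'E'
from h import *
zs=load('side0');zc=load('scene0');zw=load('wrist0')
S=lambda a:np.array(a)/5.+[190,120]
C=lambda a:np.array(a)/5.+[180,170]
W=lambda a:np.array(a)/2.4+[95,0]
obs=[];D=[]
def add(z,uv,d,h):
    p=w(z,uv,h=h)[0]; obs.append(p[:2]); D.append(d)
add(zs,S([22,272]),[-.08,-.103],.012);add(zs,S([390,605]),[.21,-.103],.012);add(zs,S([690,392]),[.21,.103],.012)
add(zc,C([72,190]),[.21,.103],.012);add(zc,C([300,595]),[-.08,.103],.012);add(zc,C([675,435]),[-.08,-.103],.012)
add(zw,W([500,120]),[.01,.095],.05);add(zw,W([38,146]),[.01,-.095],.05)
obs=np.array(obs);D=np.array(D)
from scipy.optimize import least_squares
def f(p):
    c,s=np.cos(p[2]),np.sin(p[2]); return (D@np.array([[c,s],[-s,c]])+p[:2]-obs)
r=least_squares(lambda p:f(p).ravel(),[.6,.2,-1.57]); print(r.x); print((f(r.x)*1000).round(1))
# carton top in wrist
for uv in [(126,195),(251,184),(262,278),(138,288)]: print(w(zw,W(uv),h=.056), w(zw,W(uv)))
# mat corners
print(w(zs,[(136,156),(166,142),(196,161),(164,177)],h=.003))
print(w(zc,[(314,290),(352,264),(388,296),(351,320)],h=.003))
# cartridges
q=lambda a:np.array(a)/3.5+[210,225]
for n,pts in dict(g=[(447,62),(478,70),(454,119),(422,110)],y=[(370,191),(400,212),(344,262),(317,243)],b=[(478,350),(547,402),(516,437),(448,385)]).items():
    P=w(zs,[q(a) for a in pts],h=.024); print(n,P.round(4), P.mean(0)); 
E
```

```text
[ 0.57600987  0.12650847 -1.53153867]
[[-0.1  8.1]
 [-1.9  3.3]
 [ 5.6  3.6]
 [ 2.4 -8.4]
 [ 0.7 -1.6]
 [-5.3 -3.6]
 [ 2.5 -1. ]
 [-3.8 -0.3]]
[[0.52174744 0.09307297 0.056     ]] [[0.52112875 0.09320577 0.05401926]]
[[0.57146272 0.09662763 0.056     ]] [[0.56921002 0.09772549 0.04191452]]
[[0.57461968 0.06043277 0.056     ]] [[0.57249909 0.05996666 0.04188645]]
[[0.52416434 0.05684814 0.056     ]] [[0.51153968 0.05502588 0.01459958]]
[[0.38373662 0.37440366 0.003     ]
 [0.48244046 0.37892121 0.003     ]
 [0.5067487  0.24821947 0.003     ]
 [0.40549504 0.24498007 0.003     ]]
[[0.52107562 0.28073141 0.003     ]
 [0.40045697 0.25687256 0.003     ]
 [0.37650765 0.36716442 0.003     ]
 [0.48706779 0.38094271 0.003     ]]
g [[ 0.5914 -0.1942  0.024 ]
 [ 0.6018 -0.2103  0.024 ]
 [ 0.5636 -0.2253  0.024 ]
 [ 0.5534 -0.2089  0.024 ]] [ 0.57755843 -0.20964671  0.024     ]
y [[ 0.4903 -0.2283  0.024 ]
 [ 0.4938 -0.2483  0.024 ]
 [ 0.4483 -0.2506  0.024 ]
 [ 0.4447 -0.2332  0.024 ]] [ 0.46928163 -0.24011294  0.024     ]
b [[ 0.4672 -0.3305  0.024 ]
 [ 0.4736 -0.3717  0.024 ]
 [ 0.4479 -0.3734  0.024 ]
 [ 0.4415 -0.3334  0.024 ]] [ 0.45755065 -0.35225849  0.024     ]
```

```bash
cat >> h.py <<'E'
DX=[0.5760,0.1265,-1.5315]
def todock(P,d=None):
    d=d or DX; c,s=np.cos(d[2]),np.sin(d[2]); P=np.atleast_2d(P).astype(float); q=P[:,:2]-d[:2]
    return np.c_[q@np.array([[c,-s],[s,c]]),P[:,2]]
def fromdock(P,d=None):
    d=d or DX; c,s=np.cos(d[2]),np.sin(d[2]); P=np.atleast_2d(P).astype(float)
    return np.c_[P[:,:2]@np.array([[c,s],[-s,c]])+d[:2],P[:,2]]
E
python3 - <<'E'
from h import *
for n in ['wrist0','side0','scene0']:
    z=load(n);p=z['p'].astype(int)
    m=(p[...,0]>110)&(p[...,1]<60)&(p[...,2]<60)&(z['d']>0)
    v,u=np.nonzero(m); P=w(z,np.c_[u,v]); k=(np.hypot(P[:,0]-.6,P[:,1]-.13)<.15)&(P[:,2]<.2); P=P[k]
    d=todock(P)*1000
    print(n,k.sum(),d.min(0).round(),np.median(d,0).round(),d.max(0).round())
    for lo in range(70,150,8):
        kk=(d[:,2]>=lo)&(d[:,2]<lo+8)
        if kk.sum(): print(lo,kk.sum(),np.median(d[kk],0).round(1))
z=load('wrist0')
# keeper top, block top depth in wrist
for uv in [(252,133),(258,150),(200,140),(150,140),(280,140),(200,35),(120,40),(290,30),(200,100),(160,190),(218,225),(215,238)]: print(uv,(todock(w(z,uv))*1000).round(1))
E
```

```text
wrist0 326 [-23.  33.  48.] [ -2.  44. 131.] [  2.  59. 133.]
126 325 [ -1.6  44.2 130.9]
side0 9 [ -1.  35. 130.] [  2.  42. 131.] [  4.  50. 132.]
126 9 [  1.6  41.9 131. ]
scene0 21 [-5.  7. 38.] [ -2.  47. 132.] [ 79.  58. 135.]
126 19 [ -2.6  46.6 131.6]
134 1 [ -2.5  53.9 134.9]
(252, 133) [[83.8 41.3 61.2]]
(258, 150) [[99.5 46.5 66.8]]
(200, 140) [[ 89.7 -11.2  47.7]]
(150, 140) [[ 87.4 -61.6  48.3]]
(280, 140) [[92.9 68.8 48.2]]
(200, 35) [[-8.7 -3.9 48.1]]
(120, 40) [[ -8.9 -81.   47.4]]
(290, 30) [[-9.4 80.4 49.2]]
(200, 100) [[50.9 -7.5 52.3]]
(160, 190) [[146.7 -65.9  19.5]]
(218, 225) [[182.1   0.4  43.8]]
(215, 238) [[184.8   0.4  73.5]]
```

```bash
cat >> h.py <<'E'
R0=R.from_rotvec(np.array([-1,-1,0])*np.pi/np.sqrt(2))
def go(pos,yaw=None,extra=None,cur=None):
    o=bot.get_obs() if cur is None else cur
    Rc=R.from_rotvec(o['tcp_rot']); Rt=R.from_euler('z',yaw)*R0 if yaw is not None else Rc
    if extra is not None: Rt=Rt*R.from_rotvec(extra)
    s=Rc.inv().apply(np.array(pos)-o['tool_pos'])*100; dr=(Rc.inv()*Rt).as_rotvec()
    print('t %.2f'%o['t'],'slide',s.round(2),'dr',dr.round(3), 'dist cm %.1f'%np.linalg.norm(s))
E
python3 - <<'E'
from h import *
zs=load('side0');zc=load('scene0')
print('beaker',w(zc,(273,325),h=0),w(zs,(223,134),h=0))
print('jar',w(zc,(291,168),h=0),w(zs,(232,282),h=0)); print('bottle',w(zc,(176,161),h=0),w(zs,(394,258),h=0))
c=[.549,.071]
go(c+[.13],.07); go(c+[.048],.07)
E
```

```text
beaker [[0.64434269 0.31760129 0.        ]] [[0.63984773 0.30987205 0.        ]]
jar [[ 0.36400832 -0.11905551  0.        ]] [[ 0.36571827 -0.11830848  0.        ]]
bottle [[ 0.6679042  -0.29447392  0.        ]] [[ 0.67405145 -0.29107055  0.        ]]
t 0.15 slide [ 7.09 -7.54  7.7 ] dr [-0.002 -0.    -0.07 ] dist cm 12.9
t 0.15 slide [ 7.09 -7.52 15.9 ] dr [-0.002 -0.    -0.07 ] dist cm 19.0
```

Request:
{"fn": "servo_tool", "kwargs": {"grip": [8.7, 8.7, 8.7, 8.7, 8.7], "slide": [[3.5, -3.8, 2], [7.1, -7.5, 5], [7.1, -7.5, 7.7], [7.1, -7.5, 7.7], [7.1, -7.5, 7.7]], "dr": [[0, 0, -0.07], [0, 0, -0.07], [0, 0, -0.07], [0, 0, -0.07], [0, 0, -0.07]]}}

```text
t: 0.78
tool_pos: [0.551, 0.0707, 0.1319]
tcp_rot: [2.142, 2.297, 0.001]
wrist_force: [1.0, -0.4, 0.6]
width: 0.0872
```

```bash
python3 - <<'E'
from h import *
snap('wrist','w1'); go([.549,.071,.048],.07)
E
```

```text
t 0.82 slide [ 0.06 -0.26  8.43] dr [ 0.002  0.    -0.001] dist cm 8.4
```

View pics/w1.png

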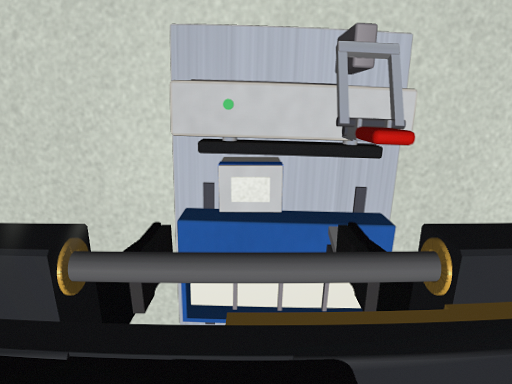

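```bash
python3 - <<'E'
from h import *
z=load('w1'); P=w(z,[(219,164),(282,163),(283,211),(219,211)],h=.056); print(P.round(4),P.mean(0),todock(P.mean(0)))
d=w(z,[(235,170),(270,205)]);print(d)
# refine dock
obs=w(z,[(172,24.5),(412.5,34)],h=.012);print(todock(obs)*1000); print(todock(w(z,[(171,135),(395,138),(170,81),(400,88)],h=.05))*1000)
E
```

```text
[[0.5211 0.0955 0.056 ]
 [0.5691 0.0996 0.056 ]
 [0.5733 0.0613 0.056 ]
 [0.5227 0.0577 0.056 ]] [0.54654096 0.07850193 0.056     ] [[ 0.04680368 -0.03132196  0.056     ]]
[[0.53342501 0.09107759 0.05321982]
 [0.56280683 0.06481019 0.05368728]]
[[ -79.28885937 -100.44248107   12.        ]
 [ -79.60956498  100.73632308   12.        ]]
[[  8.36481899 -93.84772731  50.        ]
 [  5.02378689  79.65528436  50.        ]
 [-31.63113674 -93.61907617  50.        ]
 [-32.57786931  78.84655475  50.        ]]
```

Request:
{"fn": "servo_tool", "kwargs": {"grip": [8.7, 8.7, 8.7, 8.7, 5, 4.5, 4.5, 4.5], "slide": [[0.1, -0.4, 4], [0.1, -0.4, 7], [0.1, -0.4, 8.6], [0.1, -0.4, 8.6], [0.1, -0.4, 8.6], [0.1, -0.4, 8.6], [0.1, -0.4, 8.6], [0.1, -0.4, 8.6]], "dr": [[0, 0, 0], [0, 0, 0], [0, 0, 0], [0, 0, 0], [0, 0, 0], [0, 0, 0], [0, 0, 0], [0, 0, 0]], "squeeze": 25}}

```text
t: 1.82
tool_pos: [0.5462, 0.0717, 0.0451]
tcp_rot: [2.142, 2.298, 0.001]
wrist_force: [-0.7, 0.1, 0.2]
width: 0.055
```

```bash
python3 - <<'E'
from h import *
go([.547,.073,.165],.07);go([.443,.31,.15],.07); go([.443,.31,.05],.07)
E
```

```text
t 1.82 slide [  0.12   0.1  -11.99] dr [0.001 0.    0.   ] dist cm 12.0
t 1.82 slide [ 24.49  -8.62 -10.49] dr [0.001 0.    0.   ] dist cm 28.0
t 1.82 slide [24.49 -8.62 -0.49] dr [0.001 0.    0.   ] dist cm 26.0
```

Request:
{"fn": "servo_tool", "kwargs": {"grip": [4, 4, 4, 4, 4, 4, 4], "slide": [[0, 0, 0], [0, 0, 0], [0, 0, 0], [0, 0, -2], [0, 0, -5], [0, 0, -9], [0, 0, -12]], "dr": [[0, 0, 0], [0, 0, 0], [0, 0, 0], [0, 0, 0], [0, 0, 0], [0, 0, 0], [0, 0, 0]]}}

```text
t: 2.7
tool_pos: [0.5464, 0.0717, 0.1665]
tcp_rot: [2.142, 2.297, 0.002]
wrist_force: [0.3, -0.3, -0.4]
width: 0.0401
```

```bash
python3 - <<'E'
from h import *
go([.443,.31,.15],.07); go([.443,.31,.037],.07)
E
```

```text
t 2.70 slide [24.49 -8.65  1.64] dr [0.001 0.    0.   ] dist cm 26.0
t 2.70 slide [24.49 -8.66 12.94] dr [0.001 0.    0.   ] dist cm 29.0
```

```bash
python3 - <<'E'
from h import *
snap('side','s2');snap('wrist','w2'); crop('side0',150,90,342,234,4,'c')
crop('s2',150,90,342,234,4,'c')
E
```

```text
(no output)
```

View pics/c.png

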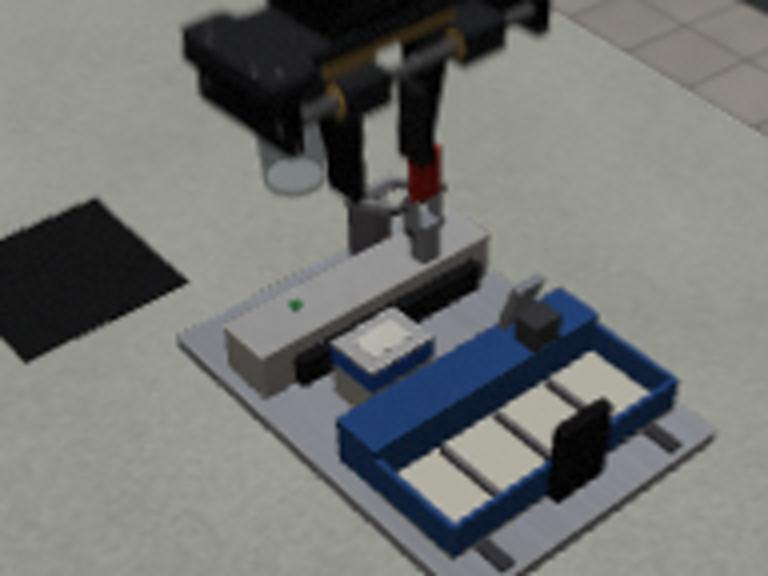

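View pics/w2.png

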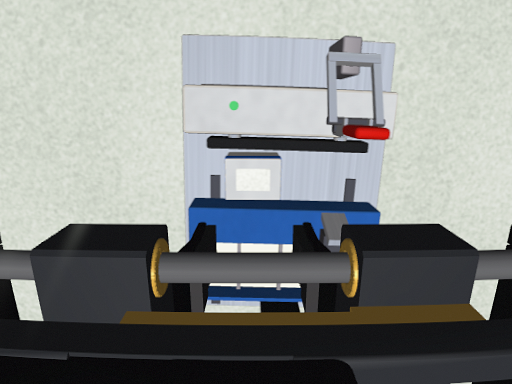

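```bash
python3 - <<'E'
from h import *
z=load('w2'); crop('w2',170,20,410,240,2.5,'c')
P=w(z,[(226,158),(280,157),(281,200),(227,199)],h=.056); print(P.round(4),P.mean(0),todock(P.mean(0)))
o=bot.get_obs(); print(proj(z,o['tool_pos']),proj(z,o['tool_pos']+[0,0,-.019]))
E
```

```text
[[0.5217 0.0951 0.056 ]
 [0.569  0.0993 0.056 ]
 [0.5734 0.0601 0.056 ]
 [0.5245 0.0577 0.056 ]] [0.54716731 0.0780551  0.056     ] [[ 0.04727477 -0.03071365  0.056     ]]
[[256.31277266 233.19361277]] [[255.93571878 221.76997728]]
```

View pics/c.png

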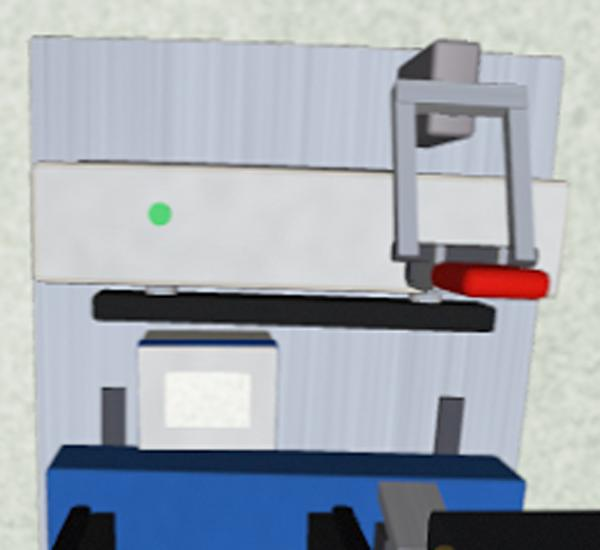

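Request:
{"fn": "servo_tool", "kwargs": {"grip": [8.7, 8.7, 8.7, 8.7, 8.7, 8.7, 5, 4, 4, 4, 4, 4], "slide": [[0, 0, 0], [0, 0, 0], [0.1, 0.1, 0], [0.2, 0.1, 5], [0.2, 0.1, 9], [0.2, 0.1, 12.6], [0.2, 0.1, 12.6], [0.2, 0.1, 12.6], [0.2, 0.1, 12.6], [0.2, 0.1, 12.6], [0.2, 0.1, 12.6], [0.2, 0.1, 12.6]], "dr": [[0, 0, 0], [0, 0, 0], [0, 0, 0], [0, 0, 0], [0, 0, 0], [0, 0, 0], [0, 0, 0], [0, 0, 0], [0, 0, 0], [0, 0, 0], [0, 0, 0], [0, 0, 0]], "squeeze": 40}}

```text
t: 4.3
tool_pos: [0.5477, 0.0738, 0.0399]
tcp_rot: [2.141, 2.297, 0.002]
wrist_force: [-0.6, 0.1, 6.2]
width: 0.0475
```

Request:
{"fn": "servo_tool", "kwargs": {"grip": [3, 3, 3, 3], "slide": [[0, 0, 0], [0, 0, 0], [0, 0, -0.4], [0, 0, -1.5]], "dr": [[0, 0, 0], [0, 0, 0], [0, 0, 0], [0, 0, 0]]}}

```text
t: 4.8
tool_pos: [0.5456, 0.0738, 0.0531]
tcp_rot: [-2.141, -2.296, 0.003]
wrist_force: [-0.7, -0.2, -1.0]
width: 0.0474
```

```bash
python3 - <<'E'
from h import *
snap('side','s3'); crop('s3',150,90,342,234,4,'c')
E
```

```text
(no output)
```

View pics/c.png

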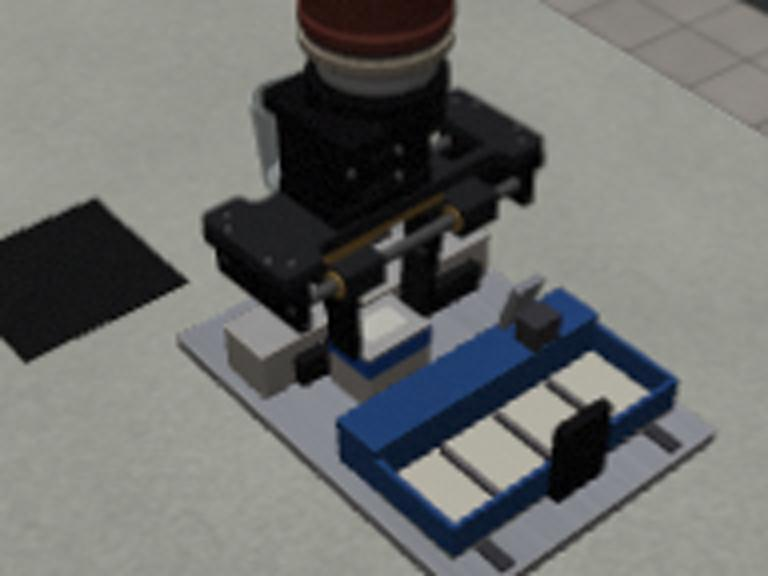

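Request:
{"fn": "servo_tool", "kwargs": {"grip": [3, 3, 3, 3, 3], "slide": [[0, 0, -2], [0, 0, -4.5], [0, 0, -7.5], [0, 0, -10], [0, 0, -10]], "dr": [[0, 0, 0], [0, 0, 0], [0, 0, 0], [0, 0, 0], [0, 0, 0]]}}

```text
t: 5.48
tool_pos: [0.5486, 0.0738, 0.1564]
tcp_rot: [2.14, 2.295, 0.006]
wrist_force: [-0.2, 0.2, -2.3]
width: 0.0473
```

```bash
python3 - <<'E'
from h import *
snap('side','s4'); crop('s4',150,90,342,234,4,'c')
go([.443,.31,.15],.07);go([.443,.31,.034],.07)
E
```

```text
t 5.53 slide [24.29 -8.77  0.42] dr [0.002 0.    0.   ] dist cm 25.8
t 5.53 slide [24.3  -8.79 12.02] dr [0.002 0.    0.   ] dist cm 28.5
```

View pics/c.png

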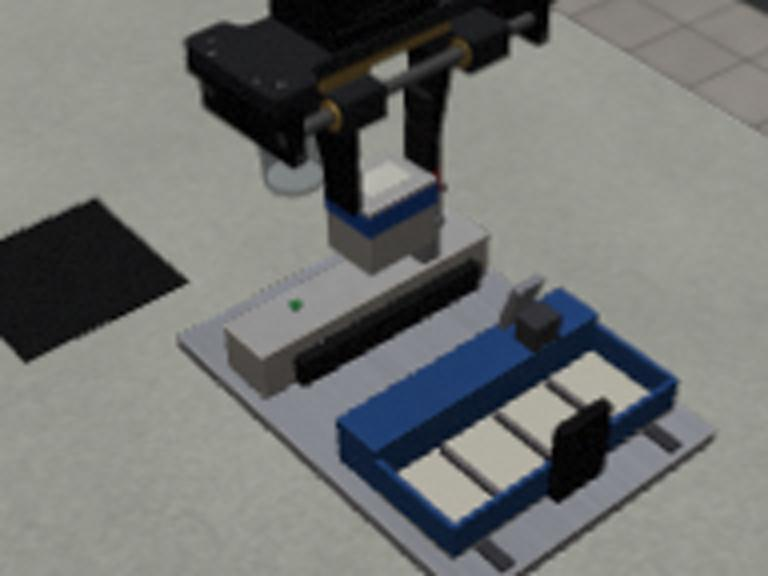

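Request:
{"fn": "servo_tool", "kwargs": {"grip": [3, 3, 3, 3, 3, 3, 3, 3, 3], "slide": [[4, -1, -1], [9, -3, -1], [15, -5, -1], [20, -7, -1], [24.3, -8.6, 0], [24.5, -8.6, 4], [24.5, -8.6, 8], [24.5, -8.6, 11], [24.5, -8.6, 11]], "dr": [[0, 0, 0], [0, 0, 0], [0, 0, 0], [0, 0, 0], [0, 0, 0], [0, 0, 0], [0, 0, 0], [0, 0, 0], [0, 0, 0]]}}

```text
t: 6.65
tool_pos: [0.4401, 0.3103, 0.0393]
tcp_rot: [-2.14, -2.296, 0.013]
wrist_force: [0.1, -0.5, -1.6]
width: 0.0476
```

```bash
python3 - <<'E'
from h import *
snap('side','s5'); crop('s5',80,50,272,194,4,'c')
go([.443,.31,.032],.07)
E
```

```text
t 6.70 slide [-0.13  0.1   0.96] dr [-0.005  0.002 -0.   ] dist cm 1.0
```

View pics/c.png

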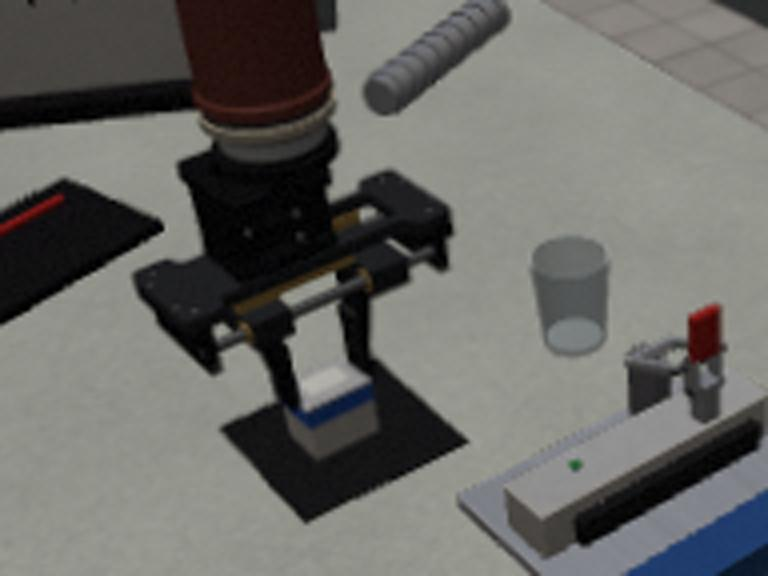

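Request:
{"fn": "servo_tool", "kwargs": {"grip": [3, 3, 3, 3], "slide": [[0, 0, 0.5], [0, 0, 0.8], [0, 0, 0.8], [0, 0, 0.8]], "dr": [[0, 0, 0], [0, 0, 0], [0, 0, 0], [0, 0, 0]]}}

```text
t: 7.2
tool_pos: [0.4442, 0.3123, 0.0363]
tcp_rot: [2.142, 2.298, 0.001]
wrist_force: [0.4, 0.8, -0.7]
width: 0.0476
```

Request:
{"fn": "servo_tool", "kwargs": {"grip": [3, 3, 3, 3], "slide": [[0, 0, 0.3], [0, 0, 0.5], [0, 0, 0.5], [0, 0, 0.5]], "dr": [[0, 0, 0], [0, 0, 0], [0, 0, 0], [0, 0, 0]]}}

```text
t: 7.7
tool_pos: [0.4439, 0.3121, 0.0309]
tcp_rot: [2.142, 2.298, -0.0]
wrist_force: [-1.7, -2.0, 3.1]
width: 0.0476
```

Contact at the expected height; release and rise.

Request:
{"fn": "servo_tool", "kwargs": {"grip": [5.5, 6.5, 6.5, 8.7, 8.7, 8.7, 8.7, 8.7], "slide": [[0, 0, 0], [0, 0, 0], [0, 0, 0], [0, 0, -2], [0, 0, -6], [0, 0, -10], [0, 0, -13], [0, 0, -14]], "dr": [[0, 0, 0], [0, 0, 0], [0, 0, 0], [0, 0, 0], [0, 0, 0], [0, 0, 0], [0, 0, 0], [0, 0, 0]]}}

```text
t: 8.7
tool_pos: [0.4451, 0.3128, 0.173]
tcp_rot: [2.141, 2.297, 0.006]
wrist_force: [0.1, 0.3, -0.8]
width: 0.0867
```

```bash
python3 - <<'E'
from h import *
snap('side','s6'); snap('scene','c6'); crop('s6',80,80,480,380,2,'c')
go([.5,-.13,.2],0)
E
```

```text
t 8.80 slide [-44.52   2.46  -2.89] dr [ 0.002 -0.001  0.07 ] dist cm 44.7
```

View pics/c.png

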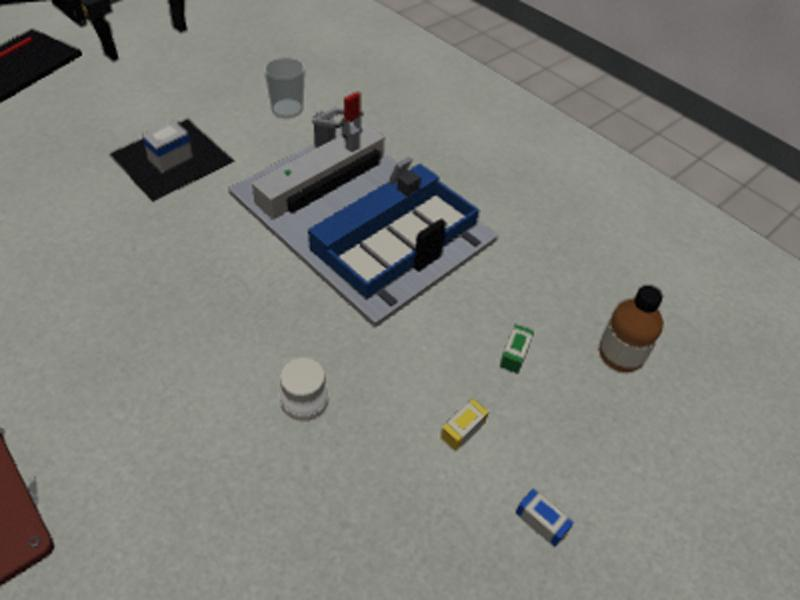

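Request:
{"fn": "servo_tool", "kwargs": {"grip": [8.7, 8.7, 8.7, 8.7, 8.7, 8.7, 8.7, 8.7, 8.7, 8.7, 8.7, 8.7], "slide": [[-5, 0, -3], [-11, 0, -6], [-17, 1, -7], [-23, 2, -7], [-29, 2, -7], [-35, 2, -7], [-41, 2.5, -7], [-47, 3, -7], [-53, 3, -7], [-59, 3.5, -7], [-64, 4, -7], [-65, 4, -7]], "dr": [[0, 0, 0.07], [0, 0, 0.07], [0, 0, 0.07], [0, 0, 0.07], [0, 0, 0.07], [0, 0, 0.07], [0, 0, 0.07], [0, 0, 0.07], [0, 0, 0.07], [0, 0, 0.07], [0, 0, 0.07], [0, 0, 0.07]]}}

```text
t: 10.3
tool_pos: [0.528, -0.3359, 0.2374]
tcp_rot: [-2.222, -2.215, 0.001]
wrist_force: [0.5, 1.1, -0.3]
width: 0.0869
```

```bash
python3 - <<'E'
from h import *
snap('wrist','w7'); print(bot.get_obs()['tool_pos'])
E
```

```text
[ 0.52801039 -0.33542812  0.23762565]
```

View pics/w7.png

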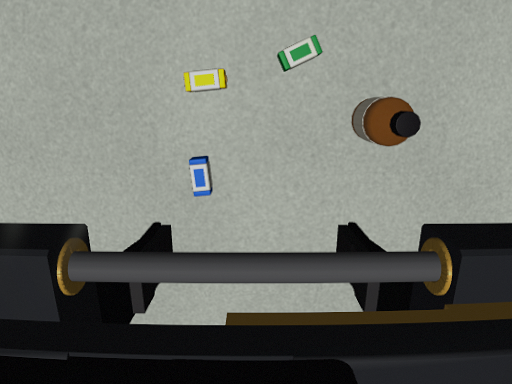

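```bash
python3 - <<'E'
from h import *
crop('w7',170,25,340,205,4,'c')
E
```

```text
(no output)
```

View pics/c.png

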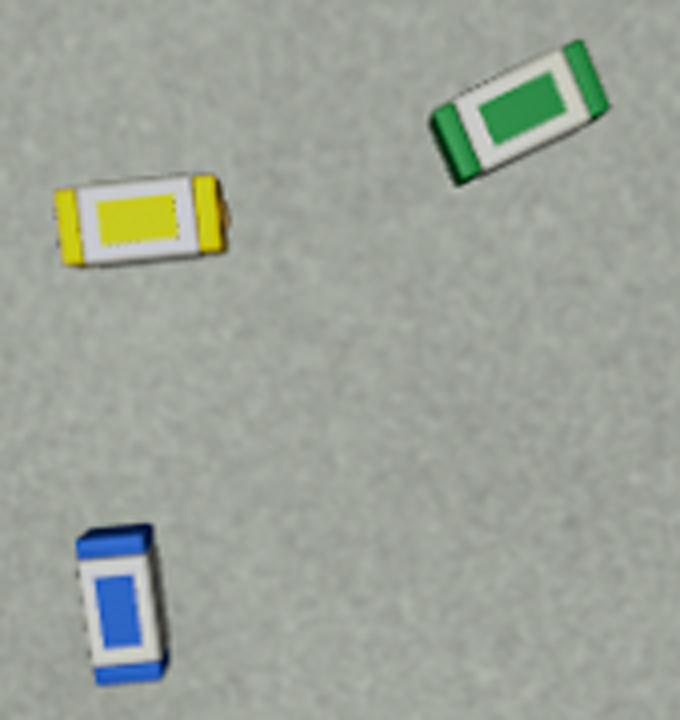

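```bash
python3 - <<'E'
from h import *
z=load('w7')
L=dict(y=[(97,202),(176,195),(179,240),(100,246)],g=[(478,108),(550,72),(566,107),(495,145)],b=[(96,578),(104,650),(139,645),(133,574)])
O=dict(y=[(57,190),(216,176),(222,250),(65,265)],g=[(437,112),(577,42),(606,108),(460,184)],b=[(79,548),(97,684),(164,674),(152,530)])
for D in (L,O):
  for k,v in D.items():
    P=w(z,np.array(v)/4.+[170,25],h=.024); c=P.mean(0); e=(P[1]-P[0]+P[2]-P[3])[:2]/2; print(k,c.round(4),'len',np.linalg.norm(e).round(4),'yaw',np.arctan2(e[1],e[0]).round(3))
E
```

```text
y [ 0.4704 -0.2377  0.024 ] len 0.0223 yaw 0.068
g [ 0.5772 -0.2081  0.024 ] len 0.0218 yaw 0.467
b [ 0.4602 -0.3499  0.024 ] len 0.0219 yaw -1.519
y [ 0.4709 -0.2376  0.024 ] len 0.0447 yaw 0.077
g [ 0.5766 -0.209   0.024 ] len 0.0436 yaw 0.461
b [ 0.4617 -0.3493  0.024 ] len 0.0429 yaw -1.509
```

```bash
python3 - <<'E'
from h import *
go([.461,-.3495,.1],.056);go([.461,-.3495,.027],.056)
E
```

```text
t 10.35 slide [-1.46 -6.65 13.78] dr [-0.003 -0.002 -0.059] dist cm 15.4
t 10.35 slide [-1.47 -6.62 21.08] dr [-0.003 -0.002 -0.059] dist cm 22.1
```

Request:
{"fn": "servo_tool", "kwargs": {"grip": [6, 5, 5, 5, 5, 5], "slide": [[-1, -4, 4], [-1.5, -6.6, 9], [-1.5, -6.6, 13.8], [-1.5, -6.6, 13.8], [-1.5, -6.6, 13.8], [-1.5, -6.6, 13.8]], "dr": [[0, 0, -0.06], [0, 0, -0.06], [0, 0, -0.06], [0, 0, -0.06], [0, 0, -0.06], [0, 0, -0.06]], "squeeze": 30}}

```text
t: 11.1
tool_pos: [0.4651, -0.3494, 0.1056]
tcp_rot: [2.15, 2.285, -0.0]
wrist_force: [0.7, 0.2, 0.3]
width: 0.0503
```

```bash
python3 - <<'E'
from h import *
go([.461,-.3495,.028],.056)
snap('wrist','w8');z=load('w8'); print(proj(z,[.461,-.3495,.024]))
E
```

```text
t 11.10 slide [ 0.04 -0.43  7.76] dr [0.003 0.003 0.005] dist cm 7.8
[[250.48245676 195.25312385]]
```

View pics/w8.png

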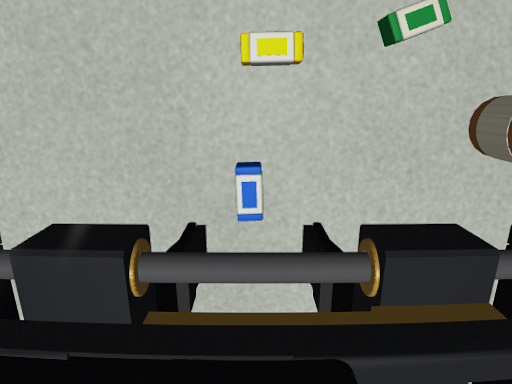

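Request:
{"fn": "servo_tool", "kwargs": {"grip": [5, 5, 5, 5, 1, 1, 1, 1, 1, 1], "slide": [[0, -0.4, 4], [0, -0.4, 7], [0, -0.4, 7.7], [0, -0.4, 7.7], [0, -0.4, 7.7], [0, -0.4, 7.7], [0, -0.4, 7.7], [0, -0.4, 7.7], [0, -0.4, 7.7], [0, -0.4, 7.7]], "dr": [[0, 0, 0], [0, 0, 0], [0, 0, 0], [0, 0, 0], [0, 0, 0], [0, 0, 0], [0, 0, 0], [0, 0, 0], [0, 0, 0], [0, 0, 0]], "squeeze": 30}}

```text
t: 12.4
tool_pos: [0.4592, -0.3486, 0.0257]
tcp_rot: [-2.154, -2.287, -0.0]
wrist_force: [-0.2, -0.6, -0.1]
width: 0.0105
```

Request:
{"fn": "servo_tool", "kwargs": {"grip": [1, 1, 1, 1, 1, 1], "slide": [[0, 0, 0], [0, 0, -2], [0, 0, -5], [0, 0, -9], [0, 0, -13], [0, 0, -13]], "dr": [[0, 0, 0], [0, 0, 0], [0, 0, 0], [0, 0, 0], [0, 0, 0], [0, 0, 0]]}}

```text
t: 13.15
tool_pos: [0.4617, -0.351, 0.1619]
tcp_rot: [2.147, 2.28, -0.0]
wrist_force: [-0.1, -0.7, -0.8]
width: 0.0099
```

```bash
python3 - <<'E'
from h import *
z=load('wrist0')
W=lambda a:np.array(a)/2.4+[95,0]
print('rim',todock(w(z,[W(a) for a in [(88,402),(486,384),(487,522),(104,532)]],h=.042))*1000)
print('rim outer',todock(w(z,[W(a) for a in [(78,398),(497,380),(497,527),(100,542)]],h=.042))*1000)
print('front top',todock(w(z,[W(a) for a in [(72,400),(62,318),(497,298)]],h=.05))*1000)
print('ridges',todock(w(z,[W(a) for a in [(196,396),(206,518),(292,392),(297,514),(386,390),(392,512)]],h=.026))*1000)
snap('side','s9')
go(fromdock([.15,-.022,.15])[0],.039)
crop('s9',230,180,430,330,3.5,'c')
E
```

```text
rim [[115.5589778  -86.38376869  42.        ]
 [114.63220802  86.96037137  42.        ]
 [177.33537409  87.03736429  42.        ]
 [175.74304263 -87.06102671  42.        ]]
rim outer [[113.60141585 -90.61206298  42.        ]
 [113.06981576  91.70585476  42.        ]
 [179.89942844  91.54386053  42.        ]
 [180.51798147 -89.58040109  42.        ]]
front top [[113.01990562 -90.14647032  50.        ]
 [ 78.28541851 -89.82144924  50.        ]
 [ 77.82805413  90.80405827  50.        ]]
ridges [[117.6553532  -42.40425352  26.        ]
 [176.01226593 -43.42188427  26.        ]
 [117.60995594   1.37157849  26.        ]
 [175.59835307  -0.21642987  26.        ]
 [118.36979414  43.81658289  26.        ]
 [176.29307931  44.43572401  26.        ]]
t 13.20 slide [31.92 11.87  0.84] dr [0.004 0.004 0.021] dist cm 34.1
```

View pics/c.png

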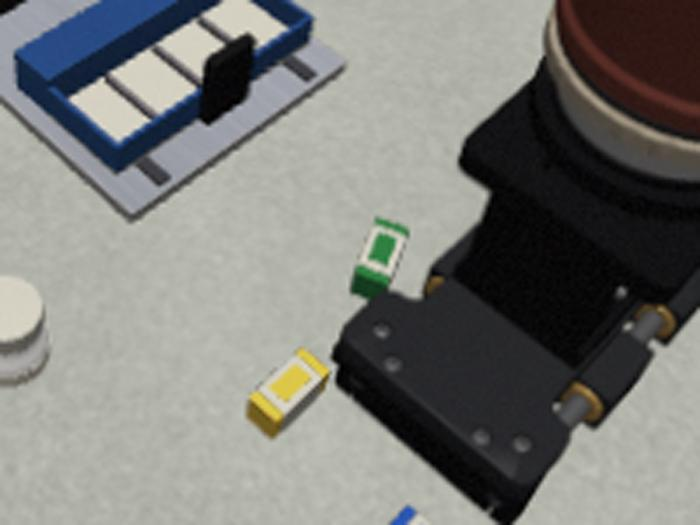

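```bash
python3 - <<'E'
from h import *
z=load('s9'); crop('s9',250,230,450,380,3.5,'c')
snap('wrist','w9')
E
```

```text
(no output)
```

View pics/w9.png

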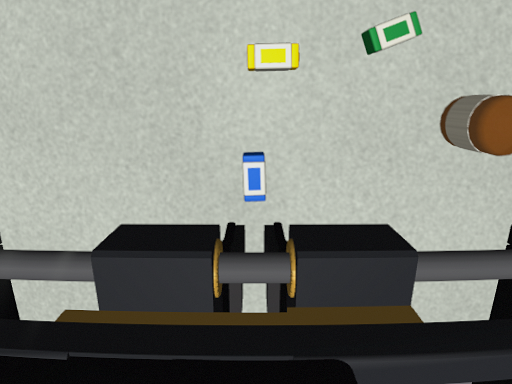

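View pics/c.png

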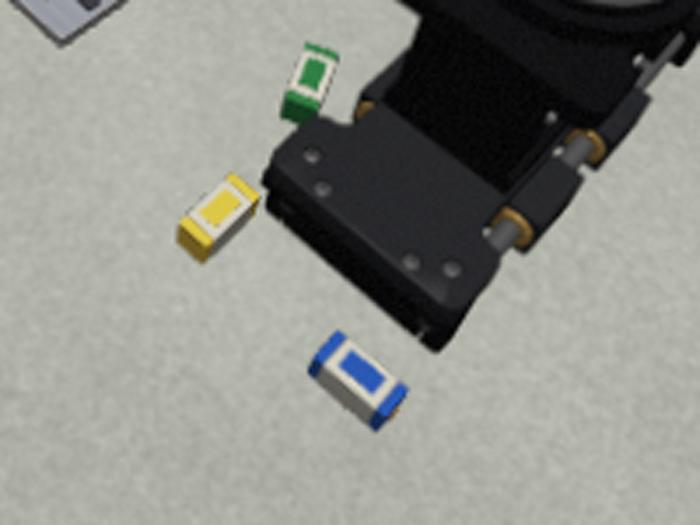

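```bash
python3 - <<'E'
from h import *
z=load('w9'); zs=load('s9')
print('blue now wrist',w(z,(254,179),h=.024), w(z,(254,179)))
print('blue now side',w(zs,np.array([362,370])/3.5+[250,230],h=.024))
p=z['pos']; print(p, proj(z,p), proj(z,p-[0,0,.019]), proj(zs,p),(proj(zs,p)-[250,230])*3.5)
print(z['d'][200:320:12,232], z['d'][200:320:12,240],z['d'][225:300:10,256])
# finger surface points in tool frame
T,r=rays(z,[(232,228),(235,240),(280,228),(275,240),(232,260)])
uv=np.array([(232,228),(235,240),(280,228),(275,240),(232,260)])
P=w(z,uv); print((R.from_rotvec(z['rot']).inv().apply(P-p)*1000).round(1))
E
```

```text
blue now wrist [[ 0.45940878 -0.34884158  0.024     ]] [[ 0.45942045 -0.34901064  0.02325746]]
blue now side [[ 0.46170387 -0.35191206  0.024     ]]
[ 0.46055105 -0.34993083  0.15926375] [[256.3855996  234.35237112]] [[256.11284024 222.62010196]] [[371.54744781 298.85004785]] [[425.41606732 240.97516747]]
[0.34982866 0.35450205 0.16946891 0.15439677 0.14559564 0.0836693
 0.08286814 0.12513962 0.12742163 0.12871456] [0.34972593 0.35369805 0.35734308 0.15850501 0.14409596 0.08257721
 0.08301958 0.12682141 0.12792096 0.12831736] [0.35595647 0.3608772  0.36287323 0.08399487 0.08191334 0.08268512
 0.37703523 0.380059  ]
[[ 12.2 -12.1 -21.9]
 [ 10.4 -10.1 -32.5]
 [ 12.4  11.4 -22.2]
 [ 10.4   8.4 -32.4]
 [ 33.2  -6.7 -98.9]]
```

```bash
python3 - <<'E'
from h import *
snap('scene','c10'); z=load('c10'); o=bot.get_obs(); print(o['tool_pos'],o['width']); print(proj(z,o['tool_pos']),proj(z,o['tool_pos']-[0,0,.019]))
crop('c10',150,80,310,200,5,'c')
z=load('w9'); print(z['d'][218:240:2,226:246:3])
E
```

```text
[ 0.45899512 -0.34842258  0.15581959] 0.009977675524344276
[[230.66514984  92.77044455]] [[230.87675185  98.20454592]]
[[0.3543423  0.3554109  0.35539794 0.3560443  0.35532802 0.35480192
  0.35609087]
 [0.35601532 0.35545632 0.35562202 0.3548475  0.35570902 0.35662994
  0.35695225]
 [0.35716397 0.35710123 0.17184098 0.35544515 0.35620496 0.35643175
  0.35698462]
 [0.35639122 0.16905415 0.16946891 0.16876727 0.35712752 0.3558174
  0.3567894 ]
 [0.35741118 0.16598435 0.16664684 0.16694097 0.1721598  0.17188478
  0.17031565]
 [0.35762888 0.16328308 0.16355681 0.16626717 0.16845694 0.1683398
  0.16787195]
 [0.16181897 0.1610841  0.16075999 0.16340888 0.16507575 0.16601974
  0.16604592]
 [0.15871829 0.15830317 0.15832871 0.16258633 0.16218418 0.16319376
  0.16163677]
 [0.15738873 0.15712833 0.15745345 0.15907805 0.1609453  0.15999281
  0.15967703]
 [0.15442847 0.15436527 0.15439677 0.15776785 0.1572198  0.15777044
  0.15832686]
 [0.15127853 0.15134132 0.1512747  0.15633081 0.15594415 0.15501954
  0.15821593]]
```

View pics/c.png

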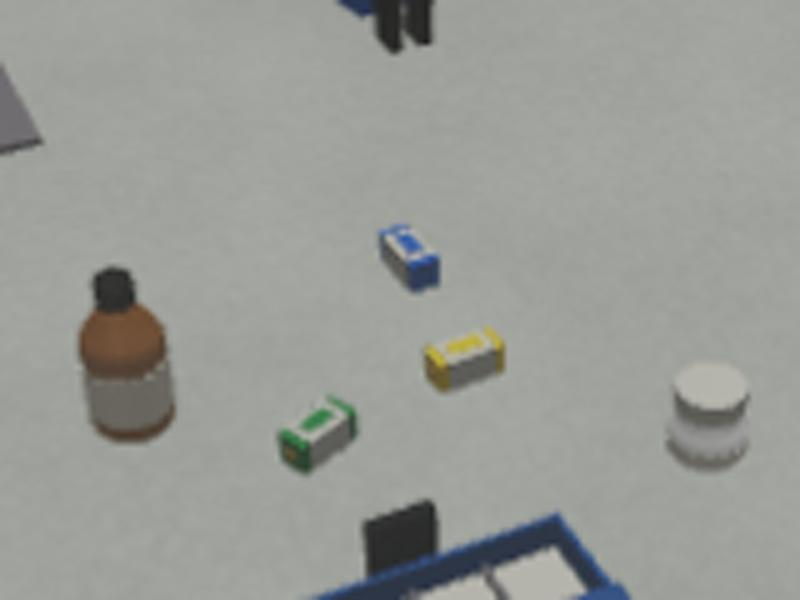

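```bash
python3 - <<'E'
from h import *
for n in ['w9','w8','w7','w2']:
    z=load(n); d=z['d']; v,u=np.nonzero((d>0.05)&(d<.22)); P=w(z,np.c_[u,v]); q=R.from_rotvec(z['rot']).inv().apply(P-z['pos'])*1000
    k=q[:,2]>-45; q=q[k]; 
    for s in (-1,1):
        a=q[q[:,1]*s>0]; a=a[np.argsort(-a[:,2])][:400]; print(n,s,a[:5].round(1).tolist(),a.min(0).round(1),a.max(0).round(1))
E
```

```text
w9 -1 [[10.0, -9.2, -11.7], [11.7, -13.3, -11.9], [10.3, -7.0, -12.5], [10.4, -8.6, -12.7], [-2.6, -6.1, -12.8]] [ -4.1 -15.3 -37.9] [ 12.6  -6.  -11.7]
w9 1 [[10.1, 6.5, -12.0], [10.2, 5.5, -12.2], [10.3, 8.6, -12.4], [10.5, 7.5, -13.1], [-3.6, 4.0, -13.1]] [ -3.9   3.9 -38. ] [ 12.7  12.8 -12. ]
w8 -1 [[11.9, -33.6, -12.5], [11.9, -33.0, -12.6], [10.5, -27.8, -13.1], [4.9, -26.5, -13.1], [6.0, -26.4, -13.1]] [ -2.9 -35.6 -32.2] [ 12.6 -26.1 -12.5]
w8 1 [[11.8, 31.0, -12.2], [11.9, 30.4, -12.6], [10.3, 25.7, -12.7], [10.3, 26.3, -12.7], [4.8, 23.9, -12.7]] [ -2.9  23.5 -32.1] [ 12.7  32.7 -12.2]
w7 -1 [[9.8, -47.1, -11.6], [11.7, -52.1, -12.1], [11.8, -51.5, -12.4], [10.2, -45.8, -12.5], [4.2, -45.0, -13.0]] [ -3.7 -54.2 -28.3] [ 13.  -44.4 -11.6]
w7 1 [[-3.8, 42.7, -11.6], [11.7, 48.9, -12.0], [10.1, 45.9, -12.0], [11.9, 49.2, -12.7], [10.3, 46.2, -12.7]] [ -4.4  41.7 -28.1] [ 12.9  51.4 -11.6]
w2 -1 [[10.2, -21.6, -12.4], [11.4, -28.9, -12.7], [6.4, -21.2, -12.7], [10.4, -22.1, -12.7], [10.5, -23.1, -13.1]] [ -3.  -30.2 -33.1] [ 12.6 -20.9 -12.4]
w2 1 [[56.9, 79.5, 48.4], [56.9, 78.0, 48.1], [56.1, 63.9, 48.1], [54.8, 63.9, 47.9], [56.9, 78.6, 47.8]] [49.4 62.9 39.8] [57.9 86.7 48.4]
```

```bash
python3 - <<'E'
from h import *
go([.460,-.3495,.03],.056);go([.460,-.3495,-.004],.056)
E
```

```text
t 13.30 slide [-0.12  0.1  12.58] dr [-0.    -0.     0.004] dist cm 12.6
t 13.30 slide [-0.12  0.1  15.98] dr [-0.    -0.     0.004] dist cm 16.0
```

Request:
{"fn": "servo_tool", "kwargs": {"grip": [5, 5, 5, 5, 5, 5], "slide": [[-0.1, 0.1, 4], [-0.1, 0.1, 9], [-0.1, 0.1, 12.6], [-0.1, 0.1, 12.6], [-0.1, 0.1, 12.6], [-0.1, 0.1, 12.6]], "dr": [[0, 0, 0], [0, 0, 0], [0, 0, 0], [0, 0, 0], [0, 0, 0], [0, 0, 0]]}}

```text
t: 14.05
tool_pos: [0.4615, -0.3508, 0.0319]
tcp_rot: [2.151, 2.285, -0.0]
wrist_force: [0.4, -0.1, -0.9]
width: 0.0491
```

```bash
python3 - <<'E'
from h import *
go([.460,-.3495,-.004],.056);snap('wrist','w11');go([.460,-.3495,-.004],.056)
E
```

```text
t 14.05 slide [ 0.15 -0.15  3.59] dr [0.002 0.003 0.004] dist cm 3.6
t 14.10 slide [ 0.14 -0.15  3.58] dr [0.002 0.003 0.004] dist cm 3.6
```

View pics/w11.png

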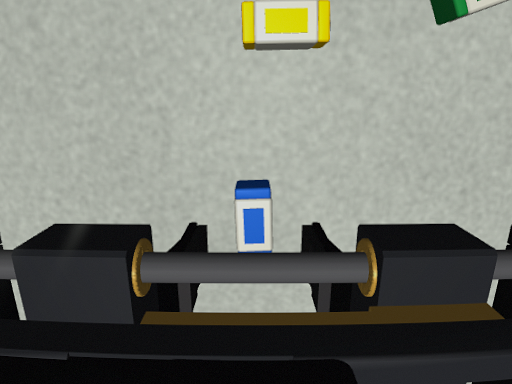

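Request:
{"fn": "servo_tool", "kwargs": {"grip": [5, 5, 5, 5, 1, 1, 1, 1, 1, 1], "slide": [[0.1, -0.1, 2], [0.1, -0.1, 3], [0.1, -0.1, 3.6], [0.1, -0.1, 3.6], [0.1, -0.1, 3.6], [0.1, -0.1, 3.6], [0.1, -0.1, 3.6], [0.1, -0.1, 3.6], [0.1, -0.1, 3.6], [0.1, -0.1, 3.6]], "dr": [[0, 0, 0], [0, 0, 0], [0, 0, 0], [0, 0, 0], [0, 0, 0], [0, 0, 0], [0, 0, 0], [0, 0, 0], [0, 0, 0], [0, 0, 0]], "squeeze": 25}}

```text
t: 15.35
tool_pos: [0.4594, -0.3489, -0.006]
tcp_rot: [2.154, 2.287, 0.0]
wrist_force: [0.3, 1.5, 2.6]
width: 0.0215
```

Request:
{"fn": "servo_tool", "kwargs": {"grip": [1, 1, 1, 1, 1, 1], "slide": [[0, 0, -2], [0, 0, -6], [0, 0, -11], [0, 0, -15], [0, 0, -16], [0, 0, -16]], "dr": [[0, 0, 0], [0, 0, 0], [0, 0, 0], [0, 0, 0], [0, 0, 0], [0, 0, 0]]}}

```text
t: 16.1
tool_pos: [0.4594, -0.3488, 0.1543]
tcp_rot: [2.153, 2.286, -0.0]
wrist_force: [0.1, 0.3, -0.2]
width: 0.022
```

```bash
python3 - <<'E'
from h import *
print(fromdock([[.146,-.022,.15],[.146,.022,.15],[.146,-.062,.15]]))
go(fromdock([.146,.022,.12])[0],.039)
go(fromdock([.146,.022,.016])[0],.039)
E
```

```text
[[ 0.55975277 -0.02025158  0.15      ]
 [ 0.6037188  -0.01852299  0.15      ]
 [ 0.51978365 -0.02182303  0.15      ]]
t 16.10 slide [32.1  16.39  3.42] dr [0.001 0.001 0.021] dist cm 36.2
t 16.10 slide [32.11 16.38 13.82] dr [0.001 0.001 0.021] dist cm 38.6
```

Request:
{"fn": "servo_tool", "kwargs": {"grip": [1, 1, 1, 1, 1, 1, 1, 1, 1, 1, 1], "slide": [[5, 3, -1], [10, 5.5, -1], [15, 8, -1], [20, 10.5, -1], [25, 13, -1], [29, 15, 0], [32.1, 16.4, 2], [32.1, 16.4, 4], [32.1, 16.4, 6], [32.1, 16.4, 7], [32.1, 16.4, 7]], "dr": [[0, 0, 0.02], [0, 0, 0.02], [0, 0, 0.02], [0, 0, 0.02], [0, 0, 0.02], [0, 0, 0.02], [0, 0, 0.02], [0, 0, 0.02], [0, 0, 0.02], [0, 0, 0.02], [0, 0, 0.02]]}}

```text
t: 17.48
tool_pos: [0.6027, -0.0193, 0.0825]
tcp_rot: [-2.177, -2.263, 0.002]
wrist_force: [-0.3, -0.6, -0.4]
width: 0.0216
```

```bash
python3 - <<'E'
from h import *
snap('wrist','w12');snap('scene','c12'); crop('c12',160,120,320,240,5,'c')
go(fromdock([.146,.022,.017])[0],.039)
E
```

```text
t 17.57 slide [ 0.08 -0.04  6.74] dr [ 0.001  0.    -0.   ] dist cm 6.7
```

View pics/w12.png

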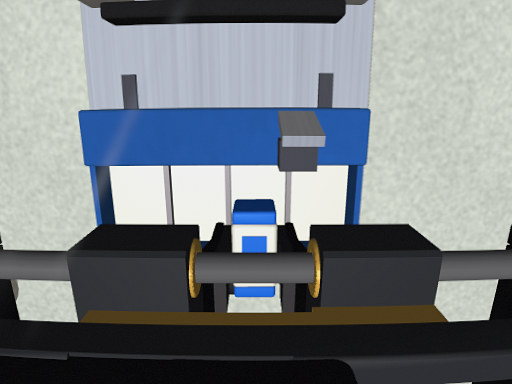

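View pics/c.png

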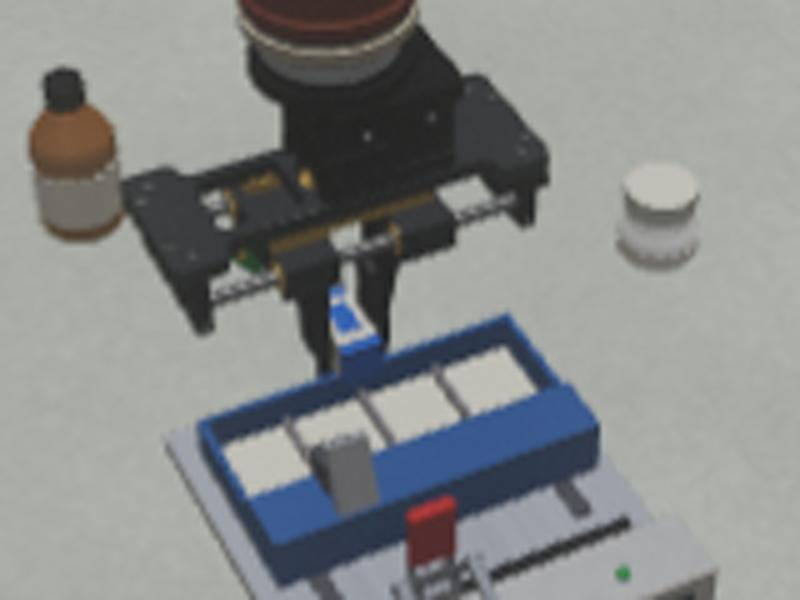

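Request:
{"fn": "servo_tool", "kwargs": {"grip": [1, 1, 1, 1, 1, 1], "slide": [[0, 0, 3], [0, 0, 5], [0, 0, 6], [0, 0, 6.6], [0, 0, 6.6], [0, 0, 6.6]], "dr": [[0, 0, 0], [0, 0, 0], [0, 0, 0], [0, 0, 0], [0, 0, 0], [0, 0, 0]]}}

```text
t: 18.32
tool_pos: [0.6044, -0.0185, 0.0185]
tcp_rot: [2.176, 2.265, 0.001]
wrist_force: [-0.2, -0.5, -0.9]
width: 0.0223
```

```bash
python3 - <<'E'
from h import *
o=bot.get_obs(); print(o['tool_pos'],todock(o['tool_pos']),o['wrist_force'])
snap('side','s13');snap('wrist','w13'); crop('s13',220,120,380,240,5,'c')
E
```

```text
[ 0.60437551 -0.01849341  0.01852988] [[0.14599624 0.02265737 0.01852988]] [-0.17283769 -0.49936459 -0.85826592]
```

View pics/c.png

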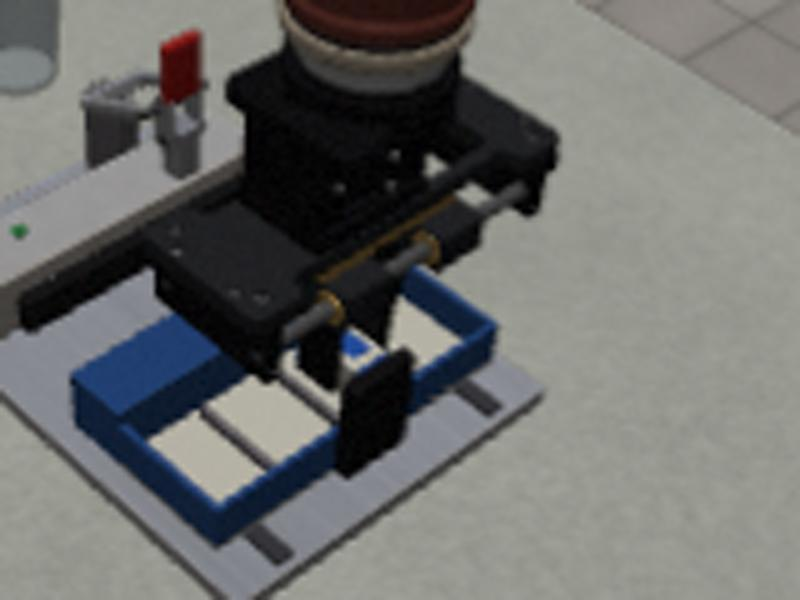

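View pics/w13.png

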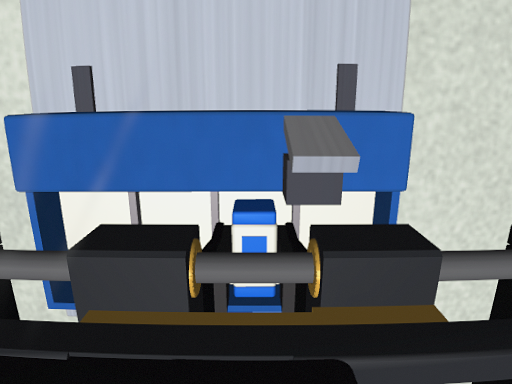

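Request:
{"fn": "servo_tool", "kwargs": {"grip": [1, 1, 2.8, 3, 3, 3, 3, 3.5, 5], "slide": [[0, 0, 0.3], [0, 0, 0.3], [0, 0, 0.3], [0, 0, 0.3], [0, 0, 0], [0, 0, -2], [0, 0, -5], [0, 0, -9], [0, 0, -13]], "dr": [[0, 0, 0], [0, 0, 0], [0, 0, 0], [0, 0, 0], [0, 0, 0], [0, 0, 0], [0, 0, 0], [0, 0, 0], [0, 0, 0]]}}

```text
t: 19.55
tool_pos: [0.604, -0.0185, 0.1507]
tcp_rot: [2.176, 2.264, 0.001]
wrist_force: [0.5, 0.5, -0.3]
width: 0.0388
```

```bash
python3 - <<'E'
from h import *
snap('side','s14');snap('wrist','w14'); crop('s14',220,120,420,370,3.2,'c'); crop('s14',220,120,420,270,4,'c')
g=[.470,-.2377]
go(g+[.12],-1.5)
E
```

```text
t 19.65 slide [-21.29 -14.69   3.45] dr [ 0.011 -0.007  1.54 ] dist cm 26.1
```

View pics/c.png

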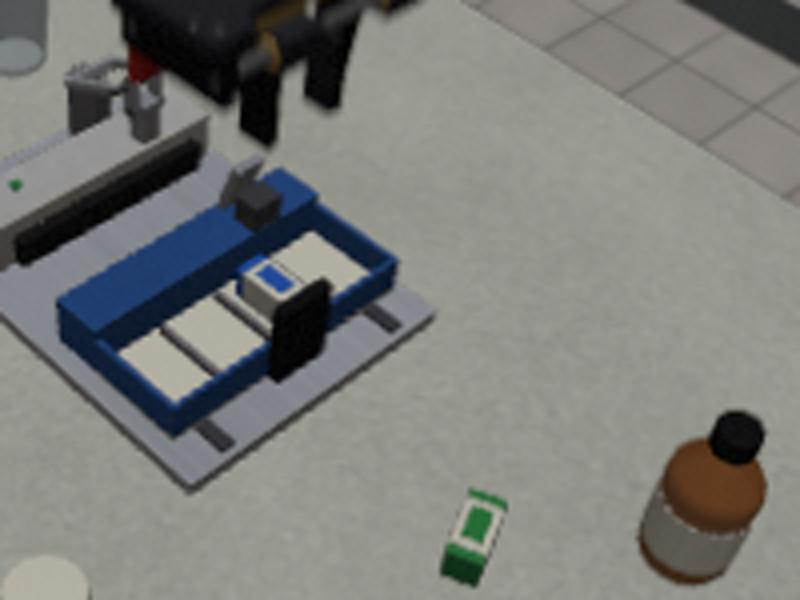

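View pics/w14.png

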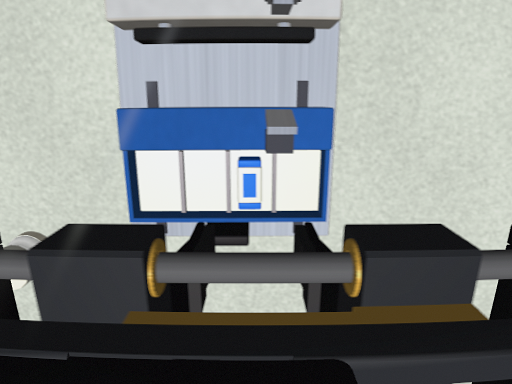

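Request:
{"fn": "servo_tool", "kwargs": {"grip": [5, 5, 5, 5, 5, 5, 5, 5, 5, 5, 5, 5], "slide": [[-3, -2, 0], [-6, -4, 0], [-9, -6, 0], [-12, -8, 0], [-15, -10, 1], [-18, -12, 2], [-21.3, -14.7, 3], [-21.3, -14.7, 3.5], [-21.3, -14.7, 3.5], [-21.3, -14.7, 3.5], [-21.3, -14.7, 3.5], [-21.3, -14.7, 3.5]], "dr": [[0, 0, 0.17], [0, 0, 0.34], [0, 0, 0.51], [0, 0, 0.68], [0, 0, 0.85], [0, 0, 1.02], [0, 0, 1.19], [0, 0, 1.36], [0, 0, 1.54], [0, 0, 1.54], [0, 0, 1.54], [0, 0, 1.54]]}}

```text
t: 21.15
tool_pos: [0.4655, -0.237, 0.113]
tcp_rot: [3.139, 0.115, 0.0]
wrist_force: [0.8, 0.5, 0.6]
width: 0.05
```

```bash
python3 - <<'E'
from h import *
snap('wrist','w15');print(bot.get_obs()['q'].round(2))
g=[.470,-.2377]
go(g+[-.006],-1.5); print(proj(load('w15'),[.4704,-.2377,.024]))
E
```

```text
[-0.62  0.07  1.88  0.    1.19  0.88]
t 21.20 slide [ 0.44  0.1  11.89] dr [ 0.    -0.     0.002] dist cm 11.9
[[256.76550838 184.46651761]]
```

View pics/w15.png

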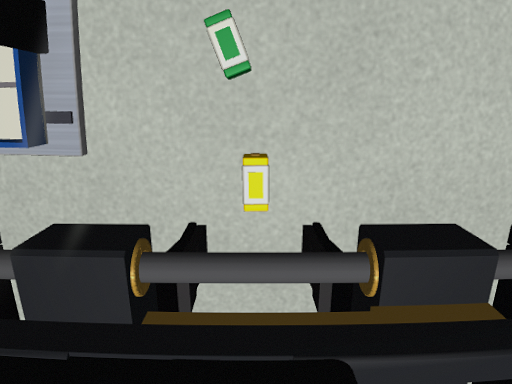

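Request:
{"fn": "servo_tool", "kwargs": {"grip": [5, 5, 5, 5, 5, 1, 1, 1, 1, 1, 1, 1], "slide": [[0.4, 0.1, 4], [0.4, 0.1, 8], [0.4, 0.1, 11], [0.4, 0.1, 11.8], [0.4, 0.1, 11.8], [0.4, 0.1, 11.8], [0.4, 0.1, 11.8], [0.4, 0.1, 11.8], [0.4, 0.1, 11.8], [0.4, 0.1, 11.8], [0.4, 0.1, 11.8], [0.4, 0.1, 11.8]], "dr": [[0, 0, 0], [0, 0, 0], [0, 0, 0], [0, 0, 0], [0, 0, 0], [0, 0, 0], [0, 0, 0], [0, 0, 0], [0, 0, 0], [0, 0, 0], [0, 0, 0], [0, 0, 0]]}}

```text
t: 22.7
tool_pos: [0.4697, -0.2381, -0.0048]
tcp_rot: [3.139, 0.111, 0.001]
wrist_force: [-1.9, 0.3, 6.1]
width: 0.0217
```

Request:
{"fn": "servo_tool", "kwargs": {"grip": [1, 1, 1, 1, 1, 1], "slide": [[0, 0, -2], [0, 0, -6], [0, 0, -11], [0, 0, -15], [0, 0, -16], [0, 0, -16]], "dr": [[0, 0, 0], [0, 0, 0], [0, 0, 0], [0, 0, 0], [0, 0, 0], [0, 0, 0]]}}

```text
t: 23.45
tool_pos: [0.4693, -0.2378, 0.1543]
tcp_rot: [3.14, 0.111, 0.0]
wrist_force: [-0.5, 0.9, -0.7]
width: 0.0219
```

```bash
python3 - <<'E'
from h import *
go(fromdock([.146,-.022,.083])[0],.039)
E
```

```text
t 23.45 slide [ 10.56 -21.06   7.13] dr [ 0.     0.    -1.539] dist cm 24.6
```

Request:
{"fn": "servo_tool", "kwargs": {"grip": [1, 1, 1, 1, 1, 1, 1, 1, 1, 1, 1, 1], "slide": [[1.2, -2.5, 0], [2.4, -5, 0], [3.6, -7.5, 0], [4.8, -10, 0], [6, -12.5, 0], [7.2, -15, 0], [8.4, -17.5, 0], [9.6, -20, 1], [10.6, -21.1, 3], [10.6, -21.1, 5], [10.6, -21.1, 7], [10.6, -21.1, 7]], "dr": [[0, 0, -0.17], [0, 0, -0.34], [0, 0, -0.51], [0, 0, -0.68], [0, 0, -0.85], [0, 0, -1.02], [0, 0, -1.19], [0, 0, -1.36], [0, 0, -1.54], [0, 0, -1.54], [0, 0, -1.54], [0, 0, -1.54]]}}

```text
t: 24.95
tool_pos: [0.5567, -0.0192, 0.0802]
tcp_rot: [-2.172, -2.261, 0.007]
wrist_force: [0.2, 0.3, -0.8]
width: 0.0215
```

```bash
python3 - <<'E'
from h import *
snap('wrist','w16')
go(fromdock([.146,-.022,.0175])[0],.039)
E
```

```text
t 25.00 slide [-0.09  0.21  6.45] dr [-0.005 -0.001  0.001] dist cm 6.5
```

View pics/w16.png

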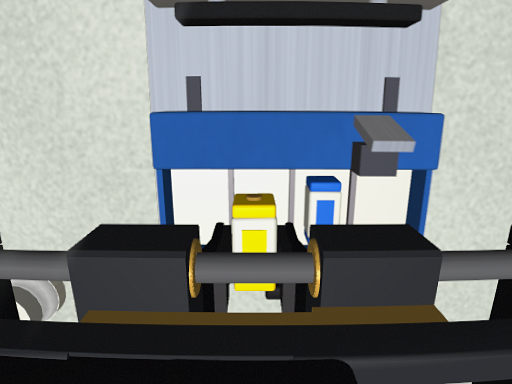

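Request:
{"fn": "servo_tool", "kwargs": {"grip": [1, 1, 1, 1, 1, 1], "slide": [[-0.2, 0.1, 3], [-0.2, 0.1, 5], [-0.2, 0.1, 6], [-0.2, 0.1, 6.4], [-0.2, 0.1, 6.4], [-0.2, 0.1, 6.4]], "dr": [[0, 0, 0], [0, 0, 0], [0, 0, 0], [0, 0, 0], [0, 0, 0], [0, 0, 0]]}}

```text
t: 25.75
tool_pos: [0.562, -0.022, 0.0217]
tcp_rot: [2.176, 2.264, 0.001]
wrist_force: [0.5, 0.6, -1.4]
width: 0.0215
```

Request:
{"fn": "servo_tool", "kwargs": {"grip": [1, 1, 1, 2.8, 3, 3, 3, 3, 3.5, 5, 5], "slide": [[0, -0.2, 0.3], [0, -0.2, 0.5], [0, -0.2, 0.5], [0, -0.2, 0.5], [0, -0.2, 0.5], [0, -0.2, 0.2], [0, -0.2, -2], [0, -0.2, -5], [0, -0.2, -9], [0, -0.2, -13], [0, -0.2, -13]], "dr": [[0, 0, 0], [0, 0, 0], [0, 0, 0], [0, 0, 0], [0, 0, 0], [0, 0, 0], [0, 0, 0], [0, 0, 0], [0, 0, 0], [0, 0, 0], [0, 0, 0]]}}

```text
t: 27.12
tool_pos: [0.5623, -0.0224, 0.1555]
tcp_rot: [2.172, 2.261, 0.007]
wrist_force: [-0.6, -0.0, -0.1]
width: 0.0461
```

```bash
python3 - <<'E'
from h import *
snap('wrist','w17'); snap('side','s17')
crop('s17',130,110,430,335,2.6,'c')
E
```

```text
(no output)
```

View pics/w17.png

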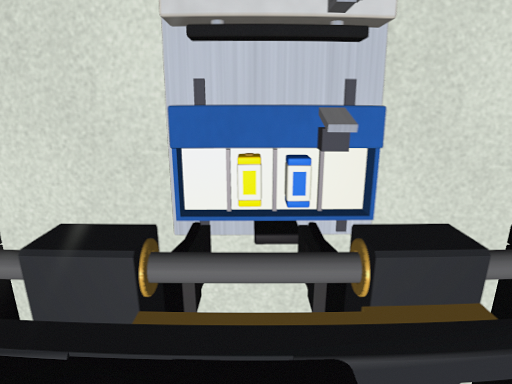

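View pics/c.png

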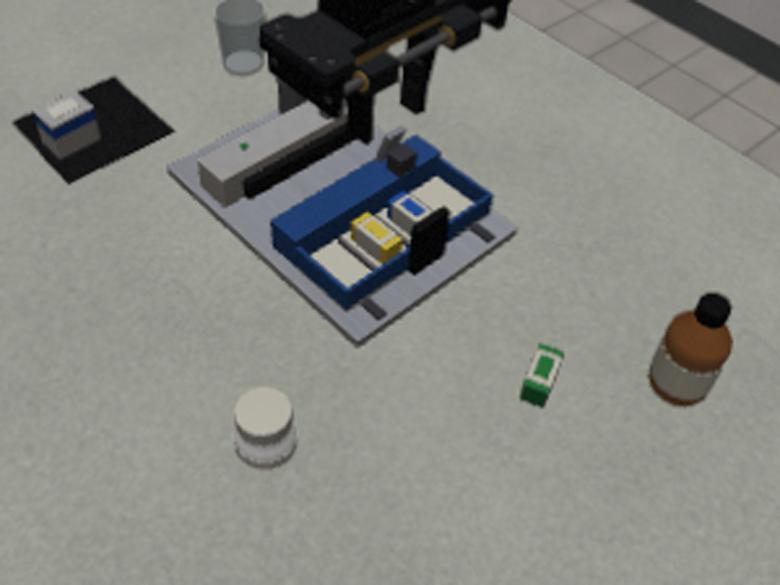

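```bash
python3 - <<'E'
from h import *
print(w(load('s17'),np.array([543,368])/2.6+[130,110],h=.024))
go([.568,-.1905,.12],-1.10)
zs=load('s17');q=lambda a:np.array(a)/2.6+[130,110]
P=w(zs,[q(a) for a in [(66,94),(97,107),(69,128),(37,116)]],h=.047);print('carton top',P.round(3),P.mean(0))
print('mat',w(zs,[q(a) for a in [(14,124),(112,78),(173,130),(70,182)]],h=.003).round(3))
E
```

```text
[[ 0.57614364 -0.21135758  0.024     ]]
t 27.23 slide [-16.87   0.17   3.12] dr [ 1.00e-03 -0.00e+00  1.14e+00] dist cm 17.2
carton top [[0.429 0.323 0.047]
 [0.444 0.283 0.047]
 [0.406 0.271 0.047]
 [0.389 0.309 0.047]] [0.41701142 0.29651654 0.047     ]
mat [[0.379 0.368 0.003]
 [0.504 0.374 0.003]
 [0.51  0.251 0.003]
 [0.385 0.246 0.003]]
```

Request:
{"fn": "servo_tool", "kwargs": {"grip": [8.7, 8.7, 8.7, 8.7, 8.7, 8.7, 8.7, 8.7, 8.7], "slide": [[-4, 0, 0], [-8, 0, 0], [-12, 0, 0], [-16.9, 0.2, 0], [-16.9, 0.2, 1], [-16.9, 0.2, 3], [-16.9, 0.2, 3], [-16.9, 0.2, 3], [-16.9, 0.2, 3]], "dr": [[0, 0, 0.17], [0, 0, 0.34], [0, 0, 0.51], [0, 0, 0.68], [0, 0, 0.85], [0, 0, 1.02], [0, 0, 1.14], [0, 0, 1.14], [0, 0, 1.14]]}}

```text
t: 28.35
tool_pos: [0.5677, -0.1905, 0.12]
tcp_rot: [-3.053, -0.736, 0.001]
wrist_force: [-0.1, -0.4, 0.0]
width: 0.087
```

```bash
python3 - <<'E'
from h import *
snap('wrist','w18')
go([.568,-.1905,-.006],-1.10); z=load('w18'); print(proj(z,[.577,-.2083,.024]))
E
```

```text
t 28.40 slide [ 0.02  0.   12.64] dr [-0.     0.     0.002] dist cm 12.6
[[280.07551051 188.46875928]]
```

View pics/w18.png

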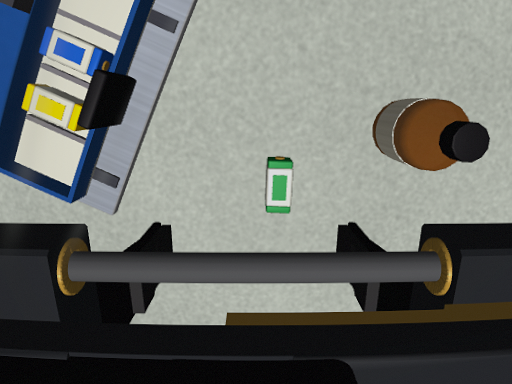

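Request:
{"fn": "servo_tool", "kwargs": {"grip": [8.7, 8.7, 8.7, 8.7, 8.7, 1, 1, 1, 1, 1, 1, 1], "slide": [[0, 0, 4], [0, 0, 8], [0, 0, 11], [0, 0, 12.5], [0, 0, 12.6], [0, 0, 12.6], [0, 0, 12.6], [0, 0, 12.6], [0, 0, 12.6], [0, 0, 12.6], [0, 0, 12.6], [0, 0, 12.6]], "dr": [[0, 0, 0], [0, 0, 0], [0, 0, 0], [0, 0, 0], [0, 0, 0], [0, 0, 0], [0, 0, 0], [0, 0, 0], [0, 0, 0], [0, 0, 0], [0, 0, 0], [0, 0, 0]], "squeeze": 20}}

```text
t: 29.9
tool_pos: [0.568, -0.1907, -0.0053]
tcp_rot: [-3.055, -0.733, 0.0]
wrist_force: [0.1, 0.5, -0.0]
width: 0.025
```

Request:
{"fn": "servo_tool", "kwargs": {"grip": [1, 1, 1, 1, 1, 1], "slide": [[0, 0, 0], [0, 0, 0], [0, 0, 0], [0, 0, 0], [0, 0, 0], [0, 0, 0]], "dr": [[0, 0, 0], [0, 0, 0], [0, 0, 0], [0, 0, 0], [0, 0, 0], [0, 0, 0]], "squeeze": 30}}

```text
t: 30.65
tool_pos: [0.568, -0.1907, -0.0053]
tcp_rot: [-3.055, -0.733, 0.0]
wrist_force: [0.3, 0.1, 1.0]
width: 0.0219
```

Request:
{"fn": "servo_tool", "kwargs": {"grip": [1, 1, 1, 1, 1, 1], "slide": [[0, 0, -2], [0, 0, -6], [0, 0, -11], [0, 0, -15], [0, 0, -16], [0, 0, -16]], "dr": [[0, 0, 0], [0, 0, 0], [0, 0, 0], [0, 0, 0], [0, 0, 0], [0, 0, 0]]}}

```text
t: 31.4
tool_pos: [0.5682, -0.1908, 0.1555]
tcp_rot: [3.054, 0.732, 0.002]
wrist_force: [0.7, 0.4, -0.7]
width: 0.0215
```

```bash
python3 - <<'E'
from h import *
snap('wrist','w19')
go(fromdock([.146,-.063,.083])[0],.039)
E
```

```text
t 31.45 slide [  3.32 -17.21   7.1 ] dr [-1.000e-03  0.000e+00 -1.139e+00] dist cm 18.9
```

View pics/w19.png

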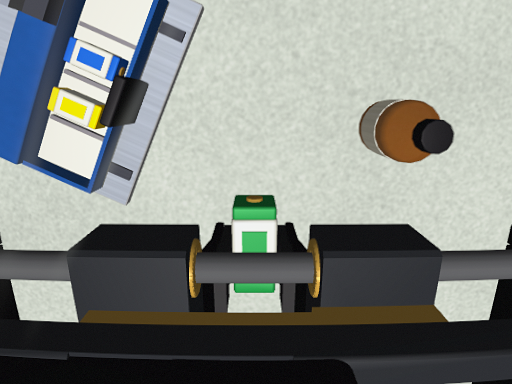

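Request:
{"fn": "servo_tool", "kwargs": {"grip": [1, 1, 1, 1, 1, 1, 1, 1, 1, 1, 1], "slide": [[0.5, -2.5, 0], [1, -5, 0], [1.5, -7.5, 0], [2, -10, 0], [2.5, -13, 0], [3, -16, 0], [3.3, -17.2, 1], [3.3, -17.2, 3], [3.3, -17.2, 5], [3.3, -17.2, 7], [3.3, -17.2, 7]], "dr": [[0, 0, -0.17], [0, 0, -0.34], [0, 0, -0.51], [0, 0, -0.68], [0, 0, -0.85], [0, 0, -1.02], [0, 0, -1.14], [0, 0, -1.14], [0, 0, -1.14], [0, 0, -1.14], [0, 0, -1.14]]}}

```text
t: 32.83
tool_pos: [0.516, -0.0218, 0.0809]
tcp_rot: [-2.172, -2.261, 0.007]
wrist_force: [0.2, 0.3, 0.4]
width: 0.0217
```

```bash
python3 - <<'E'
from h import *
snap('wrist','w20')
go(fromdock([.147,-.063,.017])[0],.039)
E
```

```text
t 32.88 slide [-0.09  0.17  6.55] dr [-0.005 -0.001  0.001] dist cm 6.6
```

View pics/w20.png

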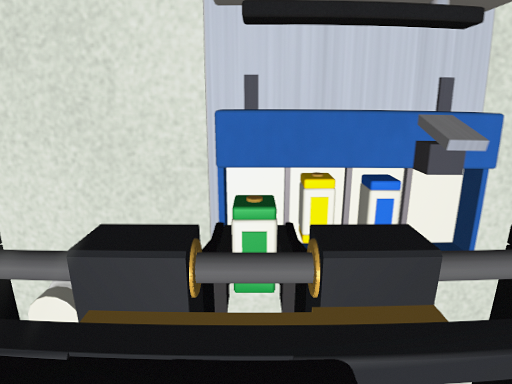

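Request:
{"fn": "servo_tool", "kwargs": {"grip": [1, 1, 1, 1, 1, 1], "slide": [[-0.2, 0, 2], [-0.2, 0, 3], [-0.2, 0, 4], [-0.2, 0, 4], [-0.2, 0, 4], [-0.2, 0, 4]], "dr": [[0, 0, 0], [0, 0, 0], [0, 0, 0], [0, 0, 0], [0, 0, 0], [0, 0, 0]]}}

```text
t: 33.62
tool_pos: [0.52, -0.0245, 0.0454]
tcp_rot: [2.176, 2.265, 0.001]
wrist_force: [-0.5, 0.4, -1.0]
width: 0.0219
```

```bash
python3 - <<'E'
from h import *
snap('wrist','w21')
go(fromdock([.147,-.063,.017])[0],.039)
E
```

```text
t 33.67 slide [ 0.17 -0.11  2.83] dr [0.001 0.    0.001] dist cm 2.8
```

View pics/w21.png

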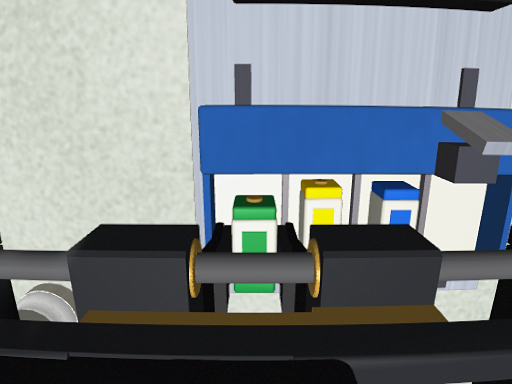

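Request:
{"fn": "servo_tool", "kwargs": {"grip": [1, 1, 1, 1, 1], "slide": [[0, 0, 1.5], [0, 0, 2.2], [0, 0, 2.6], [0, 0, 2.6], [0, 0, 2.6]], "dr": [[0, 0, 0], [0, 0, 0], [0, 0, 0], [0, 0, 0], [0, 0, 0]]}}

```text
t: 34.3
tool_pos: [0.5197, -0.0245, 0.0189]
tcp_rot: [2.176, 2.265, 0.0]
wrist_force: [0.3, 0.2, -0.6]
width: 0.0216
```

Request:
{"fn": "servo_tool", "kwargs": {"grip": [1, 1, 2.7, 2.8, 2.8, 2.8, 2.8, 3, 5, 5, 5], "slide": [[0, 0, 0.2], [0, 0, 0.3], [0, 0, 0.3], [0, 0, 0.3], [0, 0, 0.3], [0, 0, 0], [0, 0, -2], [0, 0, -5], [0, 0, -9], [0, 0, -13], [0, 0, -13]], "dr": [[0, 0, 0], [0, 0, 0], [0, 0, 0], [0, 0, 0], [0, 0, 0], [0, 0, 0], [0, 0, 0], [0, 0, 0], [0, 0, 0], [0, 0, 0], [0, 0, 0]]}}

```text
t: 35.67
tool_pos: [0.5224, -0.025, 0.1531]
tcp_rot: [2.172, 2.261, 0.007]
wrist_force: [0.1, 0.4, -0.0]
width: 0.0479
```

```bash
python3 - <<'E'
from h import *
snap('wrist','w22'); snap('side','s22'); crop('s22',130,110,430,335,2.6,'c')
go([.45,.24,.2],.04)
E
```

```text
t 35.77 slide [26.7  -5.89 -5.12] dr [0.001 0.    0.   ] dist cm 27.8
```

View pics/w22.png

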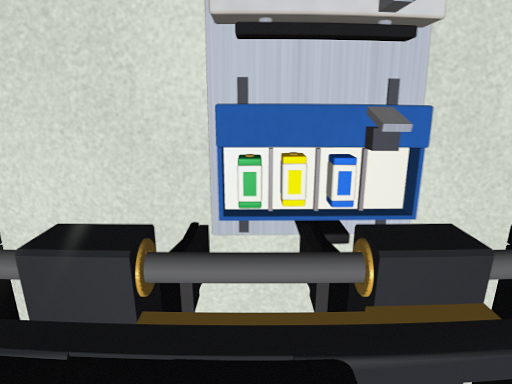

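View pics/c.png

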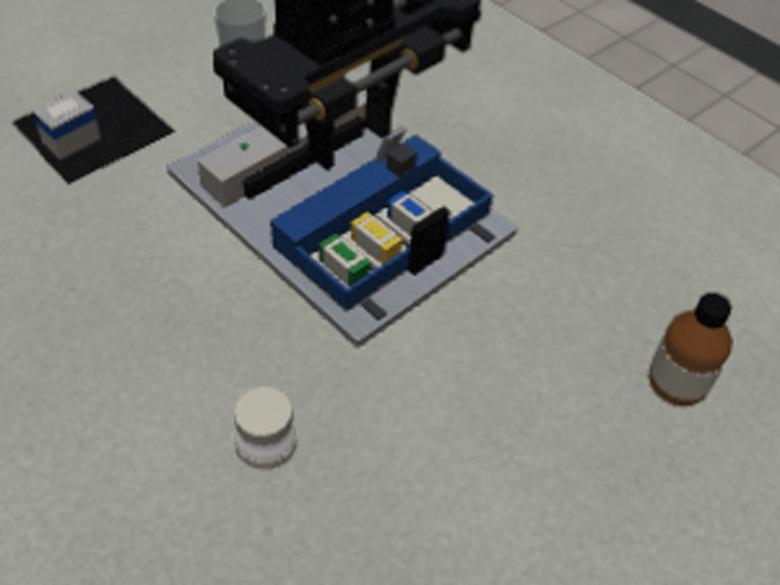

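Request:
{"fn": "servo_tool", "kwargs": {"grip": [8, 8.7, 8.7, 8.7, 8.7, 8.7, 8.7], "slide": [[4, -1, -3], [9, -2, -5], [14, -4, -5], [19, -6, -5], [22.5, -7.5, -5], [22.5, -7.5, -5], [22.5, -7.5, -5]], "dr": [[0, 0, 0], [0, 0, 0], [0, 0, 0], [0, 0, 0], [0, 0, 0], [0, 0, 0], [0, 0, 0]]}}

```text
t: 36.65
tool_pos: [0.435, 0.1969, 0.1975]
tcp_rot: [-2.175, -2.265, 0.003]
wrist_force: [-0.2, -0.2, -1.1]
width: 0.0868
```

```bash
python3 - <<'E'
from h import *
snap('wrist','w23'); crop('w23',100,0,420,235,2.4,'c')
E
```

```text
(no output)
```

View pics/c.png

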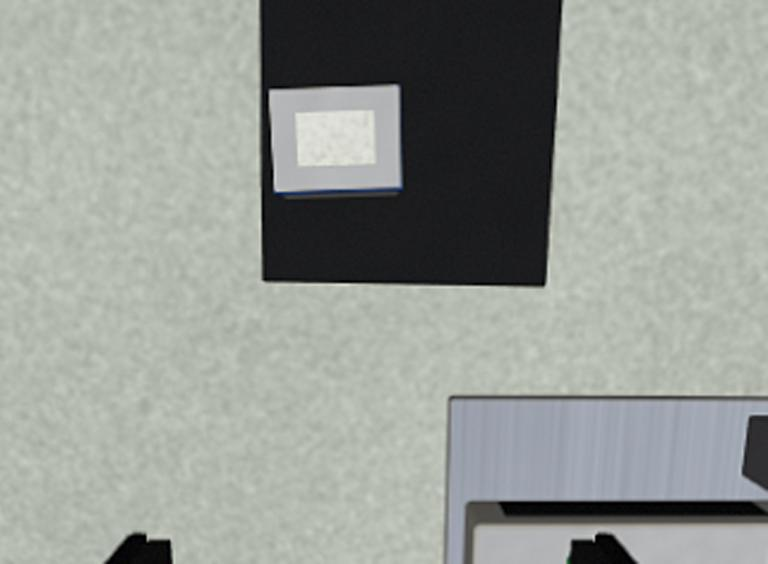

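```bash
python3 - <<'E'
from h import *
z=load('w23');q=lambda a:np.array(a)/2.4+[100,0]
P=w(z,[q(a) for a in [(269,89),(399,84),(402,187),(275,191)]],h=.047); print(P.round(4),P.mean(0)); e=P[1]-P[0]; print(np.arctan2(e[1],e[0])); e=P[2]-P[3]; print(np.arctan2(e[1],e[0]))
print(w(z,[q(a) for a in [(263,281),(546,286),(261,0),(562,0)]],h=.003).round(4))
c=P.mean(0); go([c[0],c[1],.12],.05); go([c[0],c[1],.015],.05)
E
```

```text
[[0.3894 0.3265 0.047 ]
 [0.4389 0.3301 0.047 ]
 [0.4419 0.2923 0.047 ]
 [0.3924 0.2889 0.047 ]] [0.41564761 0.30944846 0.047     ]
0.073306428563143
0.06872141960548186
[[0.3822 0.2522 0.003 ]
 [0.5109 0.2553 0.003 ]
 [0.3797 0.3704 0.003 ]
 [0.5077 0.3761 0.003 ]]
t 36.70 slide [11.37 -1.52  7.77] dr [-0.002  0.001 -0.011] dist cm 13.9
t 36.70 slide [11.38 -1.5  18.27] dr [-0.002  0.001 -0.011] dist cm 21.6
```

Request:
{"fn": "servo_tool", "kwargs": {"grip": [8.7, 8.7, 8.7, 8.7, 8.7, 8.7, 8.7], "slide": [[5, -0.8, 0], [11.4, -1.5, 3], [11.4, -1.5, 7], [11.4, -1.5, 12], [11.4, -1.5, 12], [11.4, -1.5, 12], [11.4, -1.5, 12]], "dr": [[0, 0, -0.03], [0, 0, -0.03], [0, 0, -0.03], [0, 0, -0.03], [0, 0, -0.03], [0, 0, -0.03], [0, 0, -0.03]]}}

```text
t: 37.58
tool_pos: [0.4182, 0.3112, 0.0814]
tcp_rot: [2.143, 2.296, 0.007]
wrist_force: [0.6, 0.8, -0.3]
width: 0.0872
```

```bash
python3 - <<'E'
from h import *
go([.4157,.309,.006],.07)
E
```

```text
t 37.58 slide [-0.22 -0.3   7.54] dr [ 0.004 -0.002 -0.001] dist cm 7.6
```

Request:
{"fn": "servo_tool", "kwargs": {"grip": [8.7, 8.7, 8.7, 8.7, 3, 3, 3, 3, 3, 3, 3, 3], "slide": [[0, -0.1, 3], [0, -0.1, 6], [0, -0.1, 7.4], [0, -0.1, 7.4], [0, -0.1, 7.4], [0, -0.1, 7.4], [0, -0.1, 7.4], [0, -0.1, 7.4], [0, -0.1, 7.4], [0, -0.1, 7.4], [0, -0.1, 7.4], [0, -0.1, 7.4]], "dr": [[0, 0, 0], [0, 0, 0], [0, 0, 0], [0, 0, 0], [0, 0, 0], [0, 0, 0], [0, 0, 0], [0, 0, 0], [0, 0, 0], [0, 0, 0], [0, 0, 0], [0, 0, 0]], "squeeze": 30}}

```text
t: 39.08
tool_pos: [0.4152, 0.3107, 0.005]
tcp_rot: [2.142, 2.298, 0.001]
wrist_force: [-0.4, 0.0, 2.5]
width: 0.0501
```

Request:
{"fn": "servo_tool", "kwargs": {"grip": [3, 3, 3, 3, 3, 3, 3], "slide": [[0, 0, -0.5], [0, 0, -1], [0, 1.5, -1.2], [0.2, 2.9, -1.2], [0.2, 2.9, -0.5], [0.2, 2.9, 0.1], [0.2, 2.9, 0.1]], "dr": [[0, 0, 0], [0, 0, 0], [0, 0, 0], [0, 0, 0], [0, 0, 0], [0, 0, 0], [0, 0, 0]]}}

```text
t: 39.95
tool_pos: [0.4439, 0.3146, 0.0043]
tcp_rot: [2.142, 2.298, -0.001]
wrist_force: [-1.6, -0.8, 9.4]
width: 0.0497
```

Request:
{"fn": "servo_tool", "kwargs": {"grip": [3, 5.5, 6.5, 6.5, 8.7, 8.7, 8.7, 8.7], "slide": [[0, 0, 0], [0, 0, 0], [0, 0, 0], [0, 0, 0], [0, 0, -5], [0, 0, -10], [0, 0, -16], [0, 0, -18]], "dr": [[0, 0, 0], [0, 0, 0], [0, 0, 0], [0, 0, 0], [0, 0, 0], [0, 0, 0], [0, 0, 0], [0, 0, 0]]}}

```text
t: 40.95
tool_pos: [0.4459, 0.3158, 0.1885]
tcp_rot: [2.141, 2.296, 0.011]
wrist_force: [0.1, -0.3, -0.3]
width: 0.0861
```

```bash
python3 - <<'E'
from h import *
snap('wrist','w24');snap('scene','c24')
# push tab in wrist w22
z=load('w14')
crop('w14',100,0,340,245,3,'c')
E
```

```text
(no output)
```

View pics/c24.png

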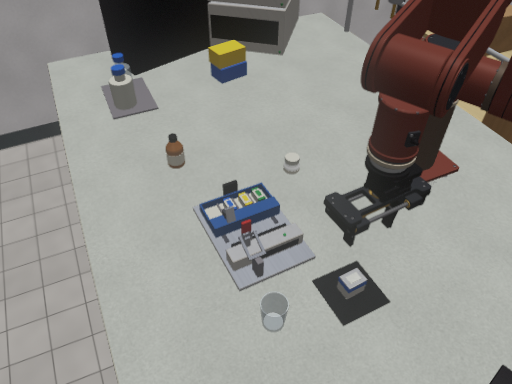

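View pics/c.png

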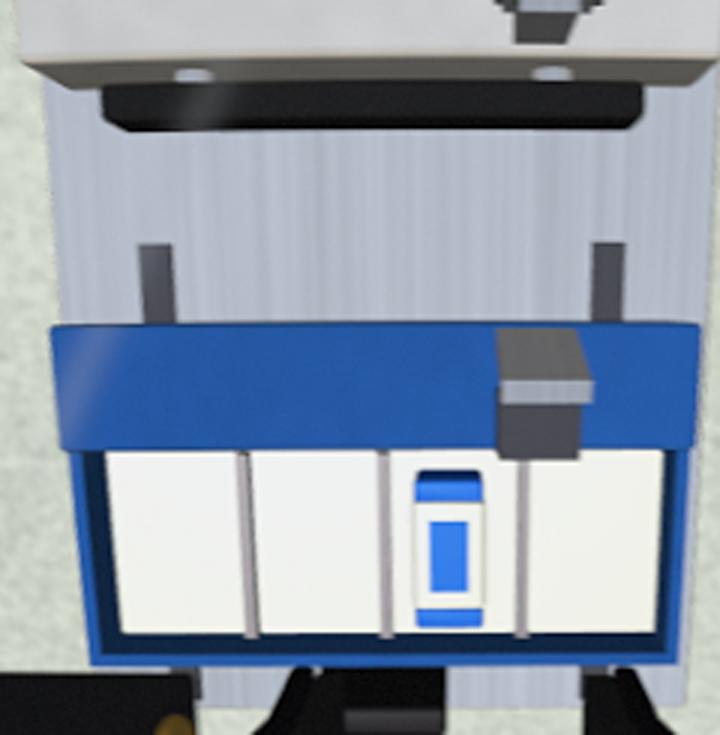

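```bash
python3 - <<'E'
from h import *
z=load('w14');q=lambda a:np.array(a)/3+[100,0]
z2=load('w15'); 
# tab from scene depth
zc=load('c24'); crop('c24',190,165,290,240,7,'c')
zw=load('w18'); pts=[(120,70),(105,95),(95,75),(110,125),(132,75)]
print((todock(w(zw,pts))*1000).round(1))
zw=load('w19'); print((todock(w(zw,[(130,80),(145,85),(112,120),(128,125),(125,100)]))*1000).round(1))
go(fromdock([.19,0,.13])[0],.039)
E
```

```text
[[181.5  24.1  32.4]
 [190.9   7.2  66.1]
 [183.5  17.6  73.4]
 [190.4 -17.   38.1]
 [183.3  22.8   9.9]]
[[190.2  21.   63.6]
 [190.4  19.2  25.3]
 [190.6 -11.9  72.4]
 [183.9 -23.3  10.9]
 [191.4   5.   62.4]]
t 41.05 slide [-38.79  11.06   5.68] dr [ 0.006 -0.003  0.031] dist cm 40.7
```

View pics/c.png

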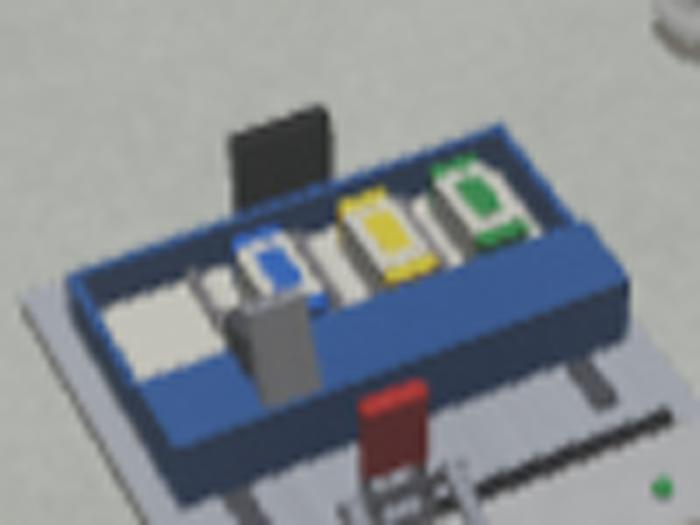

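Request:
{"fn": "servo_tool", "kwargs": {"grip": [7, 6.5, 6.5, 6.5, 6.5, 6.5, 6.5, 6.5, 6.5, 6.5], "slide": [[-5, 1.5, 0], [-10, 3, 0], [-16, 4.5, 0], [-22, 6, 0], [-28, 8, 0], [-33, 9.5, 0], [-38.4, 11.1, 2], [-38.4, 11.1, 5.5], [-38.4, 11.1, 5.5], [-38.4, 11.1, 5.5]], "dr": [[0, 0, 0.03], [0, 0, 0.03], [0, 0, 0.03], [0, 0, 0.03], [0, 0, 0.03], [0, 0, 0.03], [0, 0, 0.03], [0, 0, 0.03], [0, 0, 0.03], [0, 0, 0.03]]}}

```text
t: 42.3
tool_pos: [0.581, -0.06, 0.1285]
tcp_rot: [-2.175, -2.265, 0.001]
wrist_force: [1.0, 0.0, 0.4]
width: 0.0653
```

```bash
python3 - <<'E'
from h import *
snap('wrist','w25'); print(bot.get_obs()['tool_pos'])
go(fromdock([.186,0,.037])[0],.039)
print(proj(load('w25'),fromdock([.186,0,.075])))
E
```

```text
[ 0.58177308 -0.06001552  0.12950895]
t 42.35 slide [0.06 0.15 9.25] dr [0.001 0.    0.002] dist cm 9.3
[[259.30129208 205.4063041 ]]
```

View pics/w25.png

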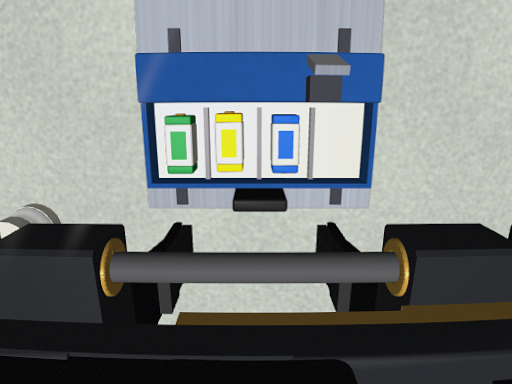

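Request:
{"fn": "servo_tool", "kwargs": {"grip": [6.5, 6.5, 6.5, 6.5, 2, 2, 2, 2, 2, 2], "slide": [[0, 0.1, 4], [0, 0.1, 7], [0, 0.1, 9], [0, 0.1, 9.2], [0, 0.1, 9.2], [0, 0.1, 9.2], [0, 0.1, 9.2], [0, 0.1, 9.2], [0, 0.1, 9.2], [0, 0.1, 9.2]], "dr": [[0, 0, 0], [0, 0, 0], [0, 0, 0], [0, 0, 0], [0, 0, 0], [0, 0, 0], [0, 0, 0], [0, 0, 0], [0, 0, 0], [0, 0, 0]], "squeeze": 20}}

```text
t: 43.6
tool_pos: [0.5848, -0.0608, 0.0379]
tcp_rot: [2.174, 2.262, 0.005]
wrist_force: [6.4, 0.3, -3.4]
width: 0.04
```

```bash
python3 - <<'E'
from h import *
o=bot.get_obs();print(o['tool_pos'],todock(o['tool_pos']),o['width'],o['wrist_force'])
E
```

```text
[ 0.58478179 -0.06080385  0.03789632] [[0.18750426 0.00141655 0.03789632]] 0.039971220684309944 [ 6.37690456  0.28570333 -3.37320326]
```

Request:
{"fn": "servo_tool", "kwargs": {"grip": [2, 2, 2, 2, 2, 2, 2, 2], "slide": [[0.5, -0.05, 0], [1.2, -0.1, 0], [2.1, -0.1, 0], [3, -0.1, 0], [4, -0.1, 0], [5, -0.1, 0], [5.5, -0.1, 0], [5.5, -0.1, 0]], "dr": [[0, 0, 0], [0, 0, 0], [0, 0, 0], [0, 0, 0], [0, 0, 0], [0, 0, 0], [0, 0, 0], [0, 0, 0]]}}

```text
t: 44.6
tool_pos: [0.5826, -0.0061, 0.0379]
tcp_rot: [2.172, 2.261, 0.006]
wrist_force: [10.4, -1.8, -6.2]
width: 0.0397
```

Request:
{"fn": "servo_tool", "kwargs": {"grip": [2, 2, 2, 2], "slide": [[0.3, 0, 0], [0.5, 0, 0], [0.6, 0, 0], [0.6, 0, 0]], "dr": [[0, 0, 0], [0, 0, 0], [0, 0, 0], [0, 0, 0]]}}

```text
t: 45.1
tool_pos: [0.5824, -0.0025, 0.0379]
tcp_rot: [2.171, 2.259, 0.003]
wrist_force: [10.6, -8.7, -7.0]
width: 0.0397
```

```bash
python3 - <<'E'
from h import *
o=bot.get_obs();print(o['tool_pos'],todock(o['tool_pos']),o['width'],o['wrist_force'])
snap('wrist','w26')
E
```

```text
[ 0.58241617 -0.00245956  0.03793288] [[0.12911207 0.00134488 0.03793288]] 0.03967121928107925 [10.6071305  -8.66229355 -6.96229052]
```

View pics/w26.png

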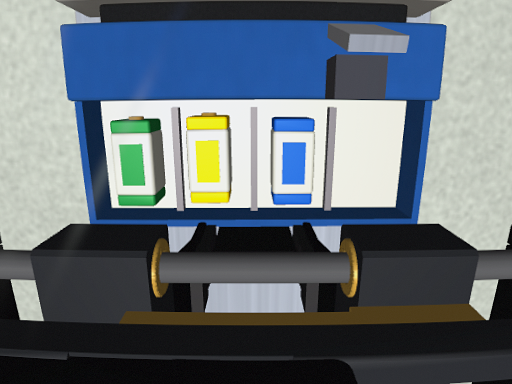

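Request:
{"fn": "servo_tool", "kwargs": {"grip": [4.5, 5.5, 6, 6, 6, 6, 6, 6], "slide": [[0, 0, 0], [0, 0, 0], [0, 0, 0], [0, 0, -3], [0, 0, -7], [0, 0, -12], [0, 0, -16], [0, 0, -16]], "dr": [[0, 0, 0], [0, 0, 0], [0, 0, 0], [0, 0, 0], [0, 0, 0], [0, 0, 0], [0, 0, 0], [0, 0, 0]]}}

```text
t: 46.15
tool_pos: [0.5814, 0.0003, 0.2014]
tcp_rot: [2.172, 2.261, 0.007]
wrist_force: [-0.6, 0.1, -0.3]
width: 0.0601
```

```bash
python3 - <<'E'
from h import *
snap('wrist','w27'); crop('w27',100,0,420,235,2.4,'c')
E
```

```text
(no output)
```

View pics/c.png

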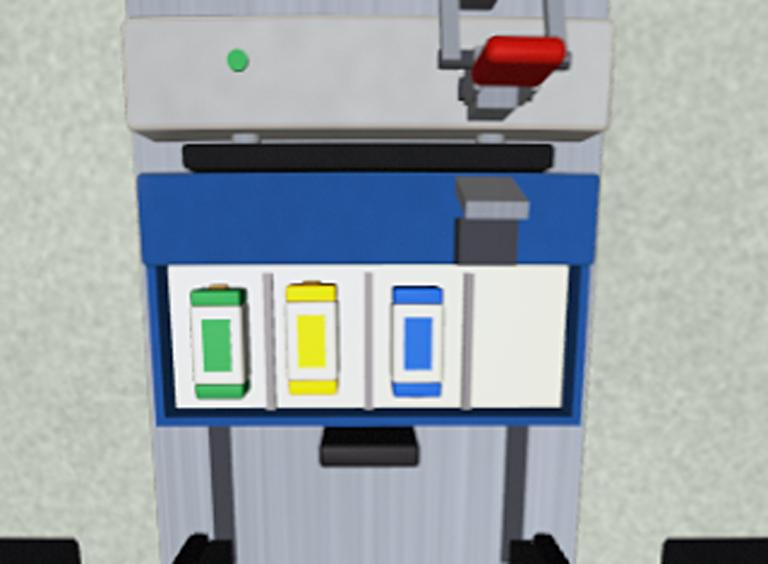

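Request:
{"fn": "servo_tool", "kwargs": {"grip": [6, 6, 6, 6, 6, 6], "slide": [[3, 2, 0], [6, 4, 0], [7.5, 4.5, 0], [7.5, 4.5, 0], [7.5, 4.5, 0], [7.5, 4.5, 0]], "dr": [[0, 0, 0], [0, 0, 0], [0, 0, 0], [0, 0, 0], [0, 0, 0], [0, 0, 0]]}}

```text
t: 46.95
tool_pos: [0.6205, 0.076, 0.1967]
tcp_rot: [-2.178, -2.264, 0.001]
wrist_force: [-0.6, 0.3, -0.1]
width: 0.0599
```

```bash
python3 - <<'E'
from h import *
snap('wrist','w28'); crop('w28',100,0,420,235,2.4,'c'); print(todock(bot.get_obs()['tool_pos']))
E
```

```text
[[0.05211473 0.04270048 0.19685288]]
```

View pics/c.png

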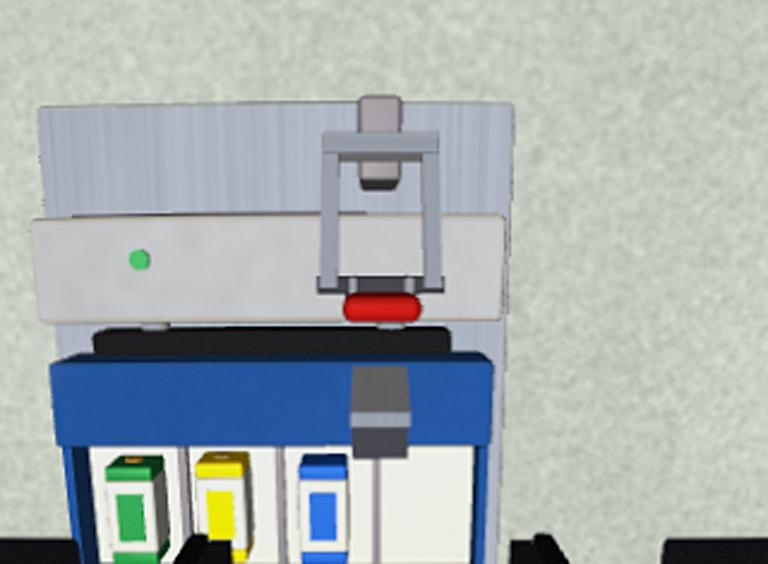

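```bash
python3 - <<'E'
from h import *
z=load('w28');q=lambda a:np.array(a)/2.4+[100,0]
D=lambda uv,h=None:(todock(w(z,[q(a) for a in uv],h=h))*1000).round(1)
print('bar top corners @.074',D([(320,131),(439,132),(438,152),(322,152)],.074)); print('bar depth',D([(340,142),(380,142),(420,142)]))
print('arms',D([(330,200),(432,200),(328,270),(434,270)]))
print('handle top',D([(382,308),(350,308),(415,308),(382,296)]))
print('pin ends',D([(322,284),(440,284)]),D([(317,284),(443,284)],.092))
print('keeper top @.089',D([(352,367),(408,367),(410,412),(350,412)],.089), D([(380,385),(380,420),(380,445)]))
print('block front edge',D([(53,362),(490,360)],.05), 'plate corner',D([(40,106),(513,104)],.012),'port',D([(34,219),(505,217),(42,322),(500,325)],.05))
E
```

```text
bar top corners @.074 [[-60.1  23.5  74. ]
 [-59.7  65.4  74. ]
 [-53.   65.1  74. ]
 [-53.   24.1  74. ]]
bar depth [[-56.3  30.5  73.8]
 [-56.2  44.6  74.9]
 [-56.1  58.6  75.7]]
arms [[-36.1  27.1  81.5]
 [-36.1  62.7  81.4]
 [-12.3  26.7  91.6]
 [-12.3  63.1  91.2]]
handle top [[ -2.3  44.7 132.3]
 [ -2.2  35.2 131.5]
 [ -2.2  54.6 130.5]
 [ -5.6  44.8 128.6]]
pin ends [[-7.7 24.6 92.7]
 [-7.7 65.  93.7]] [[-7.6 22.9 92. ]
 [-7.6 66.2 92. ]]
keeper top @.089 [[21.5 34.7 89. ]
 [21.5 54.6 89. ]
 [37.8 55.5 89. ]
 [37.8 33.9 89. ]] [[32.  44.9 64.7]
 [41.7 44.8 84.5]
 [55.2 45.  68.1]]
block front edge [[ 24.6 -88.7  50. ]
 [ 24.2  89.6  50. ]] plate corner [[ -80.7 -100.3   12. ]
 [ -79.8  101.5   12. ]] port [[-32.1 -91.2  50. ]
 [-31.7  93.5  50. ]
 [  8.3 -91.7  50. ]
 [ 10.1  93.1  50. ]]
```

```bash
python3 - <<'E'
from h import *
go(fromdock([-.0565,.046,.11])[0],.039)
E
```

```text
t 47.00 slide [10.86  0.33  8.68] dr [ 0.  0. -0.] dist cm 13.9
```

Request:
{"fn": "servo_tool", "kwargs": {"grip": [5.5, 5.5, 5.5, 5.5, 5.5, 5.5, 5.5, 5.5], "slide": [[4, 0.3, 0], [8, 0.3, 0], [10.9, 0.3, 2], [10.9, 0.3, 5], [10.9, 0.3, 8.7], [10.9, 0.3, 8.7], [10.9, 0.3, 8.7], [10.9, 0.3, 8.7]], "dr": [[0, 0, 0], [0, 0, 0], [0, 0, 0], [0, 0, 0], [0, 0, 0], [0, 0, 0], [0, 0, 0], [0, 0, 0]]}}

```text
t: 48.0
tool_pos: [0.6212, 0.186, 0.1122]
tcp_rot: [2.175, 2.263, 0.005]
wrist_force: [-0.9, 0.7, 0.0]
width: 0.0551
```

```bash
python3 - <<'E'
from h import *
go(fromdock([-.0565,.046,.051])[0],.039)
snap('side','s29'); crop('s29',190,80,310,170,6,'c')
E
```

```text
t 48.00 slide [-0.13 -0.17  6.12] dr [ 0.004 -0.     0.001] dist cm 6.1
```

View pics/c.png

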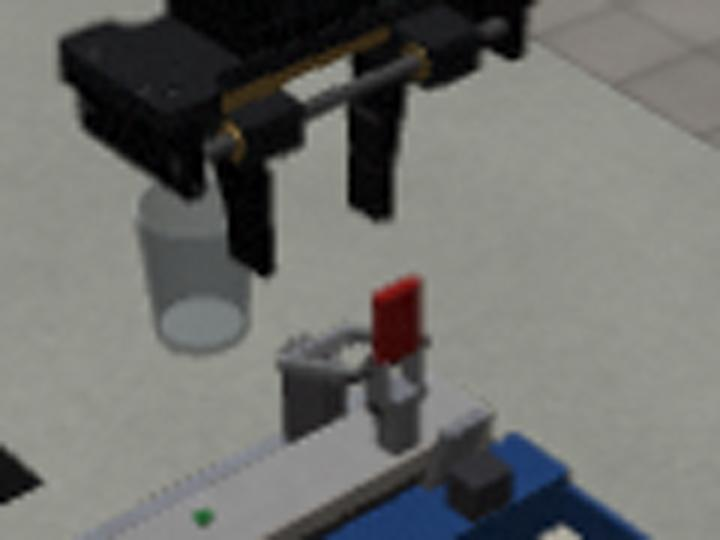

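Request:
{"fn": "servo_tool", "kwargs": {"grip": [5.5, 5.5, 5.5, 5.5, 5.5, 5.5], "slide": [[-0.1, -0.1, 2], [-0.1, -0.1, 4], [-0.1, -0.1, 5.5], [-0.1, -0.1, 6], [-0.1, -0.1, 6], [-0.1, -0.1, 6]], "dr": [[0, 0, 0], [0, 0, 0], [0, 0, 0], [0, 0, 0], [0, 0, 0], [0, 0, 0]]}}

```text
t: 48.8
tool_pos: [0.6193, 0.1852, 0.0505]
tcp_rot: [2.176, 2.265, 0.002]
wrist_force: [-0.0, 0.2, 1.1]
width: 0.0551
```

```bash
python3 - <<'E'
from h import *
o=bot.get_obs();print(todock(o['tool_pos']),o['wrist_force']);go(fromdock([-.0565,.046,.051])[0],.039)
snap('side','s30'); crop('s30',190,80,310,170,6,'c')
snap('wrist','w30')
E
```

```text
[[-0.05692609  0.04556178  0.05050459]] [-0.00237451  0.15044327  1.12236981]
t 48.80 slide [-0.04  0.04 -0.05] dr [ 0.001 -0.     0.001] dist cm 0.1
```

View pics/c.png

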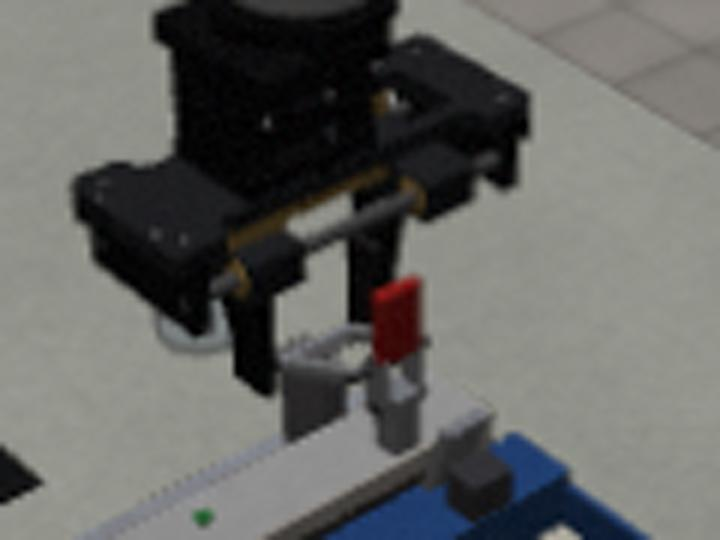

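View pics/w30.png

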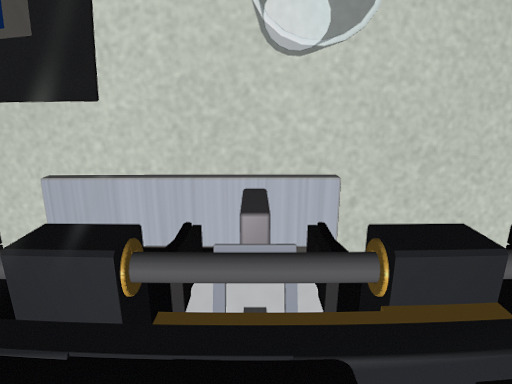

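Request:
{"fn": "servo_tool", "kwargs": {"grip": [4.5, 4, 3.5, 3.5, 3.5, 3.5], "slide": [[0, 0, 0], [0, 0, 0], [0, 0, 0], [0, 0, 0], [0, 0, 0], [0, 0, 0]], "dr": [[0, 0, 0], [0, 0, 0], [0, 0, 0], [0, 0, 0], [0, 0, 0], [0, 0, 0]], "squeeze": 8}}

```text
t: 49.65
tool_pos: [0.6192, 0.1852, 0.0501]
tcp_rot: [2.176, 2.265, 0.002]
wrist_force: [5.4, 2.4, -1.0]
width: 0.0417
```

```bash
python3 - <<'E'
from h import *
o=bot.get_obs();p=todock(o['tool_pos'])[0];print(p,o['width'],o['wrist_force'])
P=np.array([-6.9,91.6]);B0=np.array([-56.4,70.])
for ph in [203.6,190,175,160,145,130,115,100,90,75,60,45,32,22]:
    a=np.radians(ph); b=P+52*np.array([np.cos(a),np.sin(a)]); print(ph, 'slide x %.2f z %.2f cm'%(-(b[0]-B0[0])/10,-(b[1]-B0[1])/10))
E
```

```text
[-0.05694967  0.04551383  0.05005765] 0.0417238755021092 [ 5.35701902  2.44786975 -1.01259752]
203.6 slide x -0.18 z -0.08 cm
190 slide x 0.17 z -1.26 cm
175 slide x 0.23 z -2.61 cm
160 slide x -0.06 z -3.94 cm
145 slide x -0.69 z -5.14 cm
130 slide x -1.61 z -6.14 cm
115 slide x -2.75 z -6.87 cm
100 slide x -4.05 z -7.28 cm
90 slide x -4.95 z -7.36 cm
75 slide x -6.30 z -7.18 cm
60 slide x -7.55 z -6.66 cm
45 slide x -8.63 z -5.84 cm
32 slide x -9.36 z -4.92 cm
22 slide x -9.77 z -4.11 cm
```

Request:
{"fn": "servo_tool", "kwargs": {"grip": [3.5, 3.5, 3.5, 3.5, 3.5, 3.5, 3.5, 3.5, 3.5], "slide": [[0.1, 0.1, -0.6], [0.2, 0.1, -1.3], [0.3, 0.1, -2.6], [0.0, 0.1, -3.9], [-0.6, 0.1, -5.1], [-1.5, 0.1, -6.1], [-2.7, 0.1, -6.9], [-4.0, 0.1, -7.3], [-4.0, 0.1, -7.3]], "dr": [[0, 0, 0], [0, 0, 0], [0, 0, 0], [0, 0, 0], [0, 0, 0], [0, 0, 0], [0, 0, 0], [0, 0, 0], [0, 0, 0]]}}

```text
t: 50.78
tool_pos: [0.6211, 0.144, 0.1229]
tcp_rot: [-2.178, -2.263, 0.0]
wrist_force: [0.8, -1.2, -0.4]
width: 0.0417
```

```bash
python3 - <<'E'
from h import *
o=bot.get_obs();p=todock(o['tool_pos'])[0];print(p,o['width'],o['wrist_force'])
snap('side','s31'); crop('s31',190,60,310,150,6,'c')
snap('scene','c31'); crop('c31',200,170,320,260,6,'c2')
E
```

```text
[-0.01568639  0.04576085  0.12291876] 0.04166239368428299 [ 0.84452491 -1.22088498 -0.4016502 ]
```

View pics/c.png

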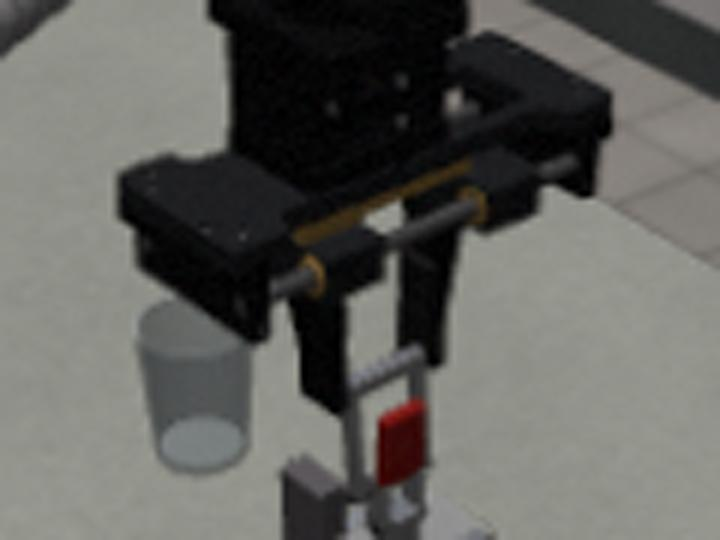

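View pics/c2.png

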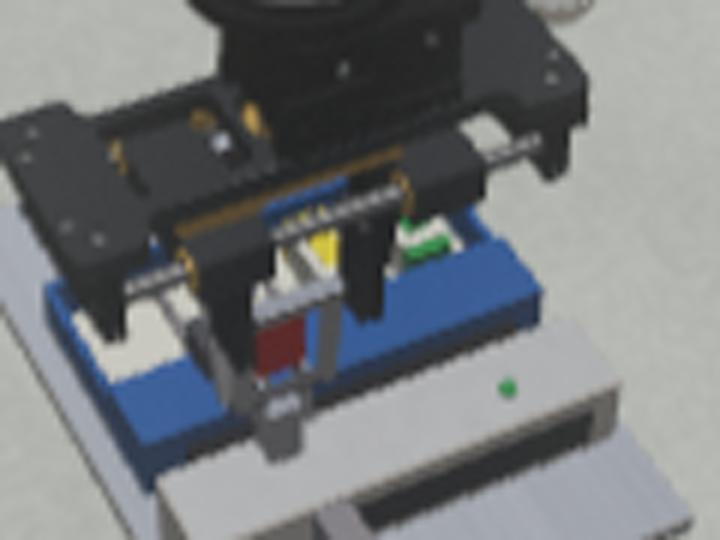

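Request:
{"fn": "servo_tool", "kwargs": {"grip": [3.5, 3.5, 3.5, 3.5, 3.5, 3.5, 3.5, 3.5, 3.5, 3.5], "slide": [[-0.9, 0, -0.2], [-1.5, 0, -0.1], [-2.2, 0, 0], [-3.5, 0, 0.5], [-4.6, 0, 1.3], [-5.3, 0, 2.2], [-5.8, 0, 2.9], [-6.5, 0, 3.3], [-7.1, 0, 3.5], [-7.1, 0, 3.5]], "dr": [[0, 0, 0], [0, 0, 0], [0, 0, 0], [0, 0, 0], [0, 0, 0], [0, 0, 0], [0, 0, 0], [0, 0, 0], [0, 0, 0], [0, 0, 0]]}}

```text
t: 52.12
tool_pos: [0.624, 0.0738, 0.0875]
tcp_rot: [2.177, 2.265, -0.0]
wrist_force: [2.6, 1.4, -2.0]
width: 0.0413
```

```bash
python3 - <<'E'
from h import *
o=bot.get_obs();p=todock(o['tool_pos'])[0];print(p,o['width'],o['wrist_force'])
snap('side','s32'); crop('s32',200,80,320,170,6,'c')
snap('scene','c32'); crop('c32',200,170,320,260,6,'c2')
E
```

```text
[0.05454207 0.04593427 0.08748731] 0.04132348239253151 [ 2.6091694   1.41785245 -1.95148982]
```

View pics/c.png

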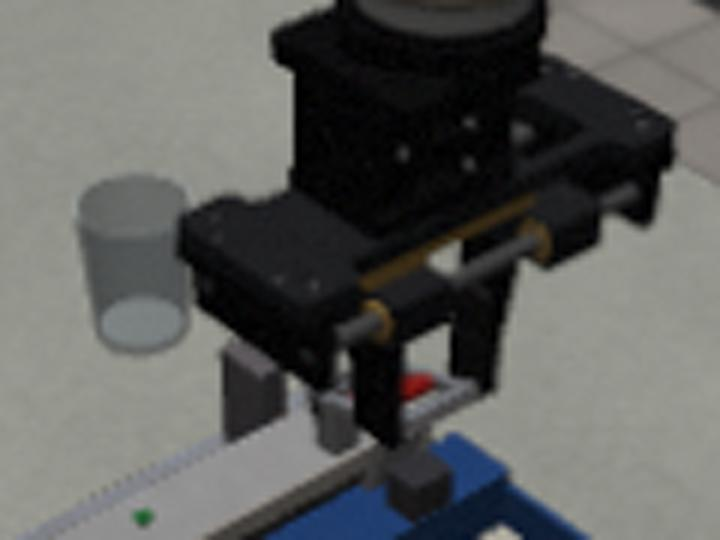

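View pics/c2.png

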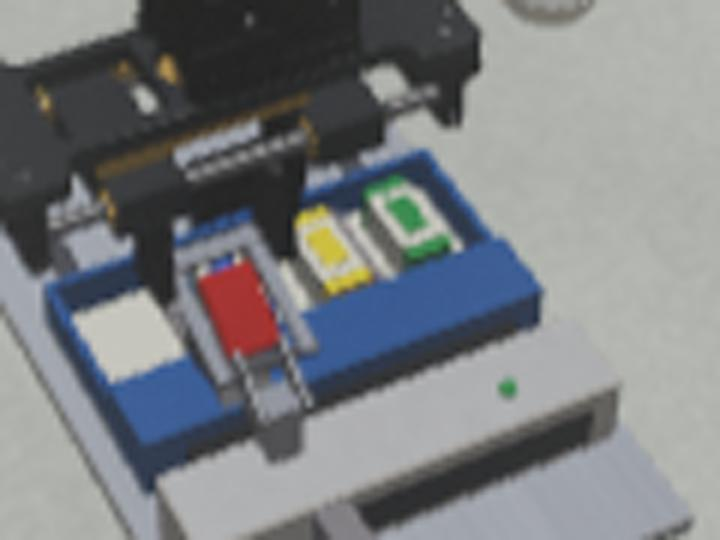

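Request:
{"fn": "servo_tool", "kwargs": {"grip": [3.5, 3.5, 3.5, 3.5, 3.5, 3.5], "slide": [[0, 0, 0.6], [0, 0, 1.2], [0, 0, 1.8], [0, 0, 2.4], [0, 0, 2.6], [0, 0, 2.6]], "dr": [[0, 0, 0], [0, 0, 0], [0, 0, 0], [0, 0, 0], [0, 0, 0], [0, 0, 0]]}}

```text
t: 52.98
tool_pos: [0.6241, 0.0748, 0.0616]
tcp_rot: [-2.176, -2.265, -0.001]
wrist_force: [1.7, -0.0, 0.9]
width: 0.042
```

```bash
python3 - <<'E'
from h import *
o=bot.get_obs();p=todock(o['tool_pos'])[0];print(p,o['width'],o['wrist_force'])
snap('side','s33'); crop('s33',200,80,320,170,6,'c')
snap('scene','c33'); crop('c33',200,170,320,260,6,'c2')
E
```

```text
[0.05354485 0.04599638 0.0616082 ] 0.04195844426214113 [ 1.67850086 -0.04176746  0.93093354]
```

View pics/c.png

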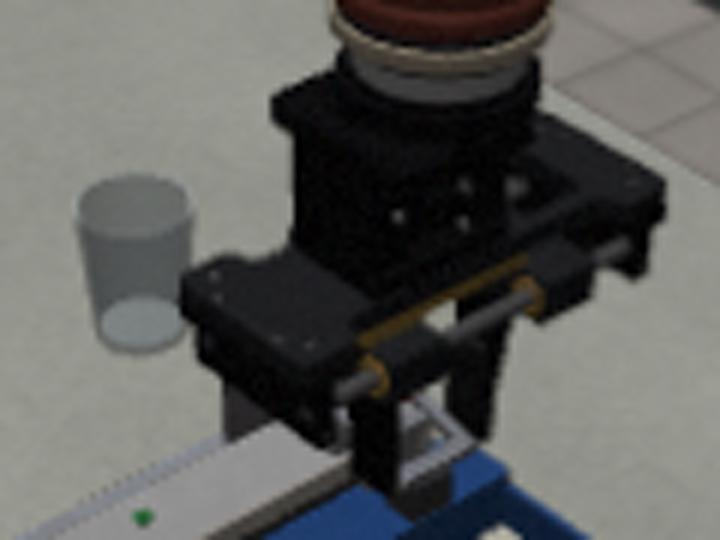

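View pics/c2.png

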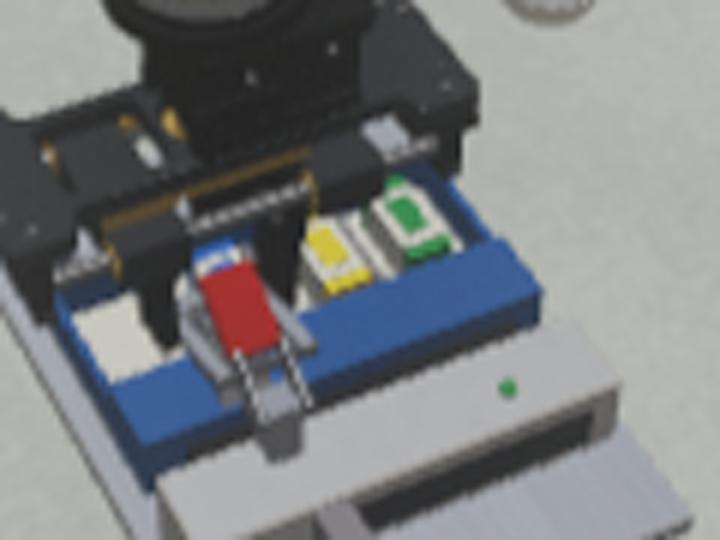

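Request:
{"fn": "servo_tool", "kwargs": {"grip": [3.5, 3.5, 4.5, 5.5, 5.5, 5.5, 5.5, 5.5, 5.5, 5.5], "slide": [[0, 0, 0.4], [0, 0, 0.5], [0, 0, 0.5], [0, 0, 0.5], [0, 0, 0.5], [0, 0, -2], [0, 0, -5], [0, 0, -9], [0, 0, -12], [0, 0, -12]], "dr": [[0, 0, 0], [0, 0, 0], [0, 0, 0], [0, 0, 0], [0, 0, 0], [0, 0, 0], [0, 0, 0], [0, 0, 0], [0, 0, 0], [0, 0, 0]]}}

```text
t: 54.32
tool_pos: [0.6261, 0.0741, 0.1851]
tcp_rot: [2.174, 2.262, 0.006]
wrist_force: [1.1, 0.7, -0.6]
width: 0.0545
```

```bash
python3 - <<'E'
from h import *
o=bot.get_obs();p=todock(o['tool_pos'])[0];print(p,o['width'],o['wrist_force'])
snap('side','s34'); crop('s34',200,100,320,190,6,'c')
snap('scene','c34'); crop('c34',200,170,320,260,6,'c2')
E
```

```text
[0.05433257 0.04797459 0.18510102] 0.05453757054799067 [ 1.08819254  0.7076069  -0.56511596]
```

View pics/c.png

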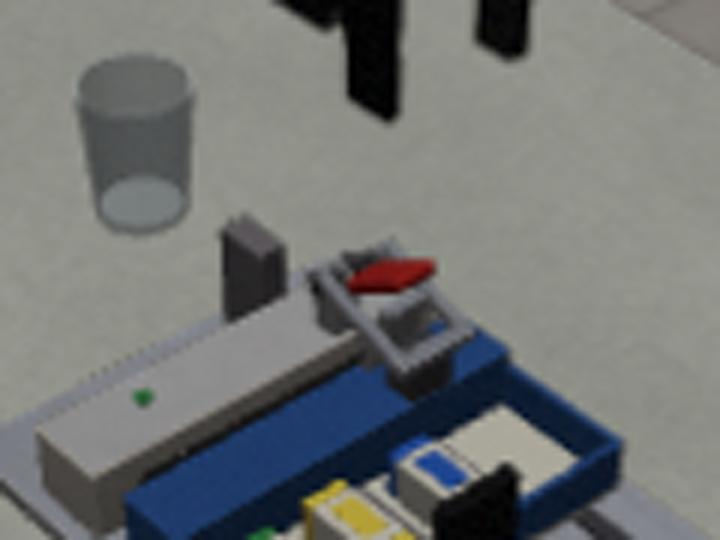

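View pics/c2.png

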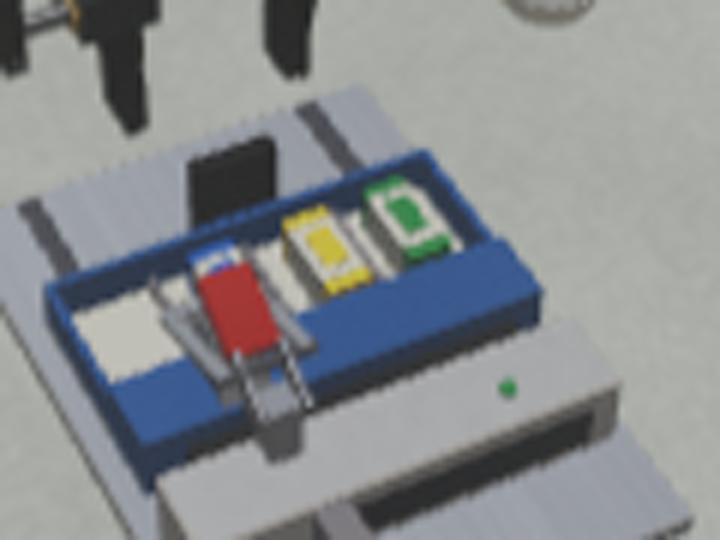

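```bash
python3 - <<'E'
from h import *
z=load('s34');q=lambda a:np.array(a)/6+[200,100]
print('bar',(todock(w(z,[q(a) for a in [(400,365),(435,345),(460,330),(355,310),(335,285)]]))*1000).round(1))
print('bar @.077',(todock(w(z,[q(a) for a in [(435,345)]],h=.077))*1000).round(1))
print('handle',(todock(w(z,[q(a) for a in [(425,268),(360,283),(395,275)]]))*1000).round(1))
E
```

```text
bar [[66.  24.9 76.6]
 [65.  45.3 75.6]
 [63.8 60.5 74.8]
 [34.  28.5 83.8]
 [19.6 29.9 87.6]]
bar @.077 [[66.2 44.1 77. ]]
handle [[ 51.2  51.  104.5]
 [ 30.3  34.3  92.8]
 [ 49.2  36.3 107. ]]
```

Request:
{"fn": "servo_tool", "kwargs": {"grip": [5, 5, 5, 5, 5, 5], "slide": [[-3, -0.3, 0], [-6, -0.3, 0], [-7, -0.3, 0], [-7, -0.3, 0], [-7, -0.3, 0], [-7, -0.3, 0]], "dr": [[0, 0, 0], [0, 0, 0], [0, 0, 0], [0, 0, 0], [0, 0, 0], [0, 0, 0]]}}

```text
t: 55.18
tool_pos: [0.6238, 0.0051, 0.1816]
tcp_rot: [-2.175, -2.266, -0.0]
wrist_force: [-0.3, -0.3, 0.7]
width: 0.05
```

```bash
python3 - <<'E'
from h import *
snap('wrist','w35'); crop('w35',150,0,400,225,3,'c'); print(todock(bot.get_obs()['tool_pos']))
E
```

```text
[[0.12331445 0.04300755 0.18168818]]
```

View pics/c.png

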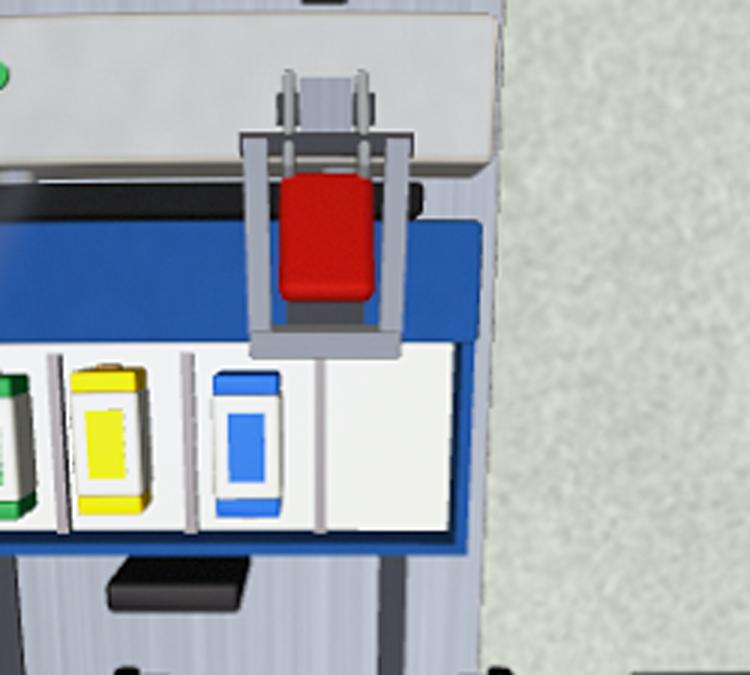

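```bash
python3 - <<'E'
from h import *
z=load('w35');q=lambda a:np.array(a)/3+[150,0]
D=lambda uv,h=None:(todock(w(z,[q(a) for a in uv],h=h))*1000).round(1)
print('handle',D([(327,185),(327,220),(327,260),(327,283),(290,260),(365,260),(327,294)]))
print('bar',D([(270,342),(327,342),(385,342)]), D([(252,332),(252,356),(400,332),(400,356)],.076))
print('pin',D([(327,143)]),'ledge',D([(327,315)]))
E
```

```text
handle [[ 20.6  45.   92.3]
 [ 29.5  45.   96.6]
 [ 39.4  45.  102.4]
 [ 45.   45.  105.7]
 [ 39.4  35.9 102.5]
 [ 39.4  54.3 102.6]
 [ 47.6  45.  104.2]]
bar [[59.9 29.8 76.7]
 [59.9 45.5 74. ]
 [59.9 61.5 74.7]] [[57.2 24.8 76. ]
 [63.7 24.7 76. ]
 [57.1 65.5 76. ]
 [63.6 65.6 76. ]]
pin [[10.1 45.  89.1]] ledge [[52.7 45.5 67.9]]
```

```bash
python3 - <<'E'
from h import *
go(fromdock([.0425,.046,.12])[0],.039); go(fromdock([.0425,.046,.080])[0],.039)
E
```

```text
t 55.23 slide [8.08 0.31 6.17] dr [-0.    -0.     0.002] dist cm 10.2
t 55.23 slide [ 8.08  0.31 10.17] dr [-0.    -0.     0.002] dist cm 13.0
```

Request:
{"fn": "servo_tool", "kwargs": {"grip": [4.3, 4.3, 4.3, 4.3, 4.3, 4.3, 4.3], "slide": [[4, 0.3, 0], [7, 0.3, 1], [8.1, 0.3, 4], [8.1, 0.3, 6.2], [8.1, 0.3, 6.2], [8.1, 0.3, 6.2], [8.1, 0.3, 6.2]], "dr": [[0, 0, 0], [0, 0, 0], [0, 0, 0], [0, 0, 0], [0, 0, 0], [0, 0, 0], [0, 0, 0]]}}

```text
t: 56.1
tool_pos: [0.6247, 0.085, 0.1214]
tcp_rot: [2.176, 2.264, 0.003]
wrist_force: [0.7, 0.2, -0.7]
width: 0.0429
```

```bash
python3 - <<'E'
from h import *
go(fromdock([.0425,.046,.080])[0],.039)
E
```

```text
t 56.10 slide [ 0.09 -0.12  4.14] dr [0.003 0.    0.001] dist cm 4.1
```

Request:
{"fn": "servo_tool", "kwargs": {"grip": [4.3, 4.3, 4.3, 4.3, 3, 2, 1.5, 1.5, 1.5, 1.5], "slide": [[0, -0.1, 2], [0, -0.1, 3.5], [0, -0.1, 4.1], [0, -0.1, 4.1], [0, -0.1, 4.1], [0, -0.1, 4.1], [0, -0.1, 4.1], [0, -0.1, 4.1], [0, -0.1, 4.1], [0, -0.1, 4.1]], "dr": [[0, 0, 0], [0, 0, 0], [0, 0, 0], [0, 0, 0], [0, 0, 0], [0, 0, 0], [0, 0, 0], [0, 0, 0], [0, 0, 0], [0, 0, 0]], "squeeze": 15}}

```text
t: 57.35
tool_pos: [0.6236, 0.0851, 0.0794]
tcp_rot: [2.176, 2.264, 0.002]
wrist_force: [4.8, -0.4, 0.8]
width: 0.0237
```

```bash
python3 - <<'E'
from h import *
o=bot.get_obs();p=todock(o['tool_pos'])[0]*1000;print(p,o['width'],o['wrist_force'])
snap('side','s36'); crop('s36',200,80,320,170,6,'c')
B=np.array([p[0],p[2]+19]); r=np.hypot(B[0],B[1]-75); t=np.arctan2(B[1]-75,-B[0]); print(B,r,t)
for a in np.linspace(t,1.3,9)[1:]: 
    b=np.array([-r*np.cos(a),75+r*np.sin(a)])-B; print('%.2f'%a,'x %.2f z %.2f'%(-b[0]/10,-b[1]/10))
E
```

```text
[43.261231   45.91918251 79.38954232] 0.023722014047462707 [ 4.82257937 -0.39391189  0.79738206]
[43.261231   98.38954232] 49.179312704193 2.6459498755129833
2.48 x 0.45 z -0.69
2.31 x 1.01 z -1.30
2.14 x 1.67 z -1.80
1.97 x 2.40 z -2.19
1.80 x 3.19 z -2.45
1.64 x 4.00 z -2.57
1.47 x 4.83 z -2.55
1.30 x 5.64 z -2.40
```

View pics/c.png

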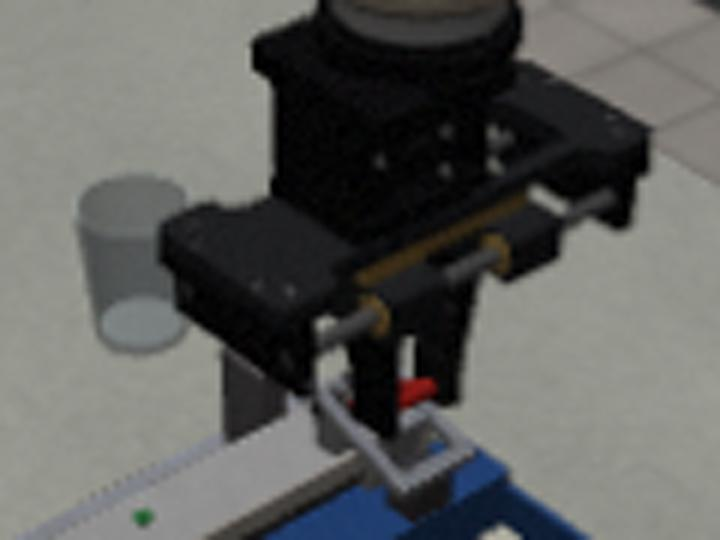

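Request:
{"fn": "servo_tool", "kwargs": {"grip": [1.5, 1.5, 1.5, 1.5, 1.5, 1.5, 1.5], "slide": [[0.2, 0, -0.4], [0.5, 0, -0.7], [1.0, 0, -1.3], [1.7, 0, -1.8], [2.4, 0, -2.2], [3.0, 0, -2.4], [3.0, 0, -2.4]], "dr": [[0, 0, 0], [0, 0, 0], [0, 0, 0], [0, 0, 0], [0, 0, 0], [0, 0, 0], [0, 0, 0]]}}

```text
t: 58.28
tool_pos: [0.6223, 0.1151, 0.103]
tcp_rot: [2.175, 2.265, 0.002]
wrist_force: [5.8, -0.5, -1.0]
width: 0.0237
```

```bash
python3 - <<'E'
from h import *
o=bot.get_obs();p=todock(o['tool_pos'])[0]*1000;print(p,o['width'],o['wrist_force'])
snap('side','s37'); crop('s37',200,80,320,170,6,'c')
snap('scene','c37'); crop('c37',200,170,320,260,6,'c2')
B=np.array([p[0],p[2]+19]); r=np.hypot(B[0],B[1]-75); t=np.arctan2(B[1]-75,-B[0]); print(B,r,t)
E
```

```text
[ 13.19634962  45.77617638 103.02416471] 0.023714921682038426 [ 5.78967663 -0.51256813 -0.99348559]
[ 13.19634962 122.02416471] 48.84071774521549 1.844388310545243
```

View pics/c.png

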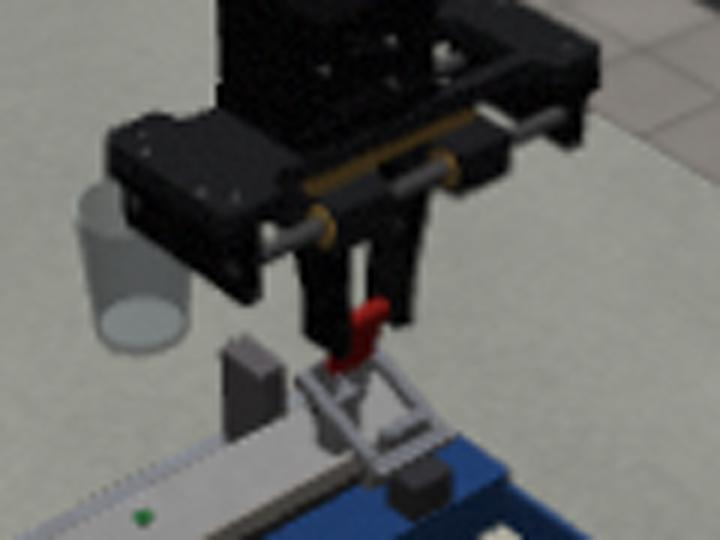

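View pics/c2.png

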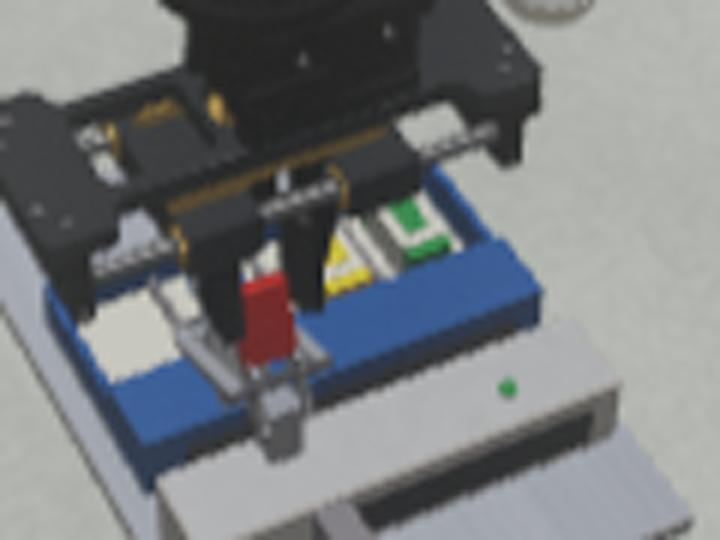

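```bash
python3 - <<'E'
from h import *
z=load('s37'); crop('s37',245,130,285,165,16,'c')
q=lambda a:np.array(a)/6+[200,80]
print((todock(w(z,[q(a) for a in [(385,470),(410,460),(440,445),(405,432),(340,420),(310,385)]]))*1000).round(1))
E
```

```text
[[52.7 28.7 74. ]
 [50.9 44.4 69.9]
 [54.  58.4 72.5]
 [44.5 47.  79.5]
 [25.4 27.7 84.3]
 [ 4.2 29.3 89.3]]
```

View pics/c.png

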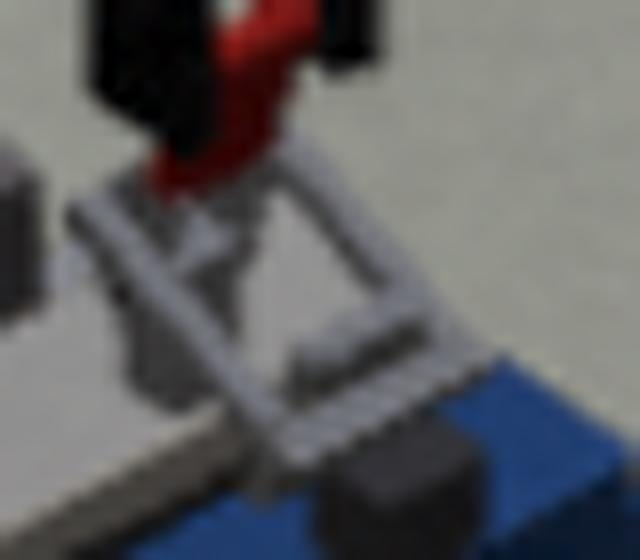

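```bash
python3 - <<'E'
import numpy as np
B=np.array([13.2,122.]);r=48.8
for a in [1.7,1.55,1.4,1.25,1.1,.95,.8,.65,.5,.35,.2,.1,0]:
    b=np.array([-r*np.cos(a),75+r*np.sin(a)])-B; print('%.2f'%a,'x %.2f z %.2f'%(-b[0]/10,-b[1]/10))
E
```

```text
1.70 x 0.69 z -0.14
1.55 x 1.42 z -0.18
1.40 x 2.15 z -0.11
1.25 x 2.86 z 0.07
1.10 x 3.53 z 0.35
0.95 x 4.16 z 0.73
0.80 x 4.72 z 1.20
0.65 x 5.20 z 1.75
0.50 x 5.60 z 2.36
0.35 x 5.90 z 3.03
0.20 x 6.10 z 3.73
0.10 x 6.18 z 4.21
0.00 x 6.20 z 4.70
```

Request:
{"fn": "servo_tool", "kwargs": {"grip": [1.5, 1.5, 1.5, 1.5, 1.5, 1.5, 1.5], "slide": [[0.4, 0.05, -0.1], [0.7, 0.1, -0.1], [1.4, 0.1, -0.2], [2.1, 0.1, -0.1], [2.9, 0.1, 0.1], [3.5, 0.1, 0.4], [3.5, 0.1, 0.4]], "dr": [[0, 0, 0], [0, 0, 0], [0, 0, 0], [0, 0, 0], [0, 0, 0], [0, 0, 0], [0, 0, 0]], "squeeze": 25}}

```text
t: 59.25
tool_pos: [0.6212, 0.1505, 0.1005]
tcp_rot: [2.176, 2.266, 0.001]
wrist_force: [-0.9, -1.5, 9.0]
width: 0.0233
```

```bash
python3 - <<'E'
from h import *
o=bot.get_obs();p=todock(o['tool_pos'])[0]*1000;print(p,o['width'],o['wrist_force'])
snap('side','s38'); crop('s38',220,90,310,180,8,'c')
snap('scene','c38')
E
```

```text
[-22.21729456  46.06652089 100.48931846] 0.02330841672268671 [-0.91221223 -1.50387998  9.04184633]
```

View pics/c.png

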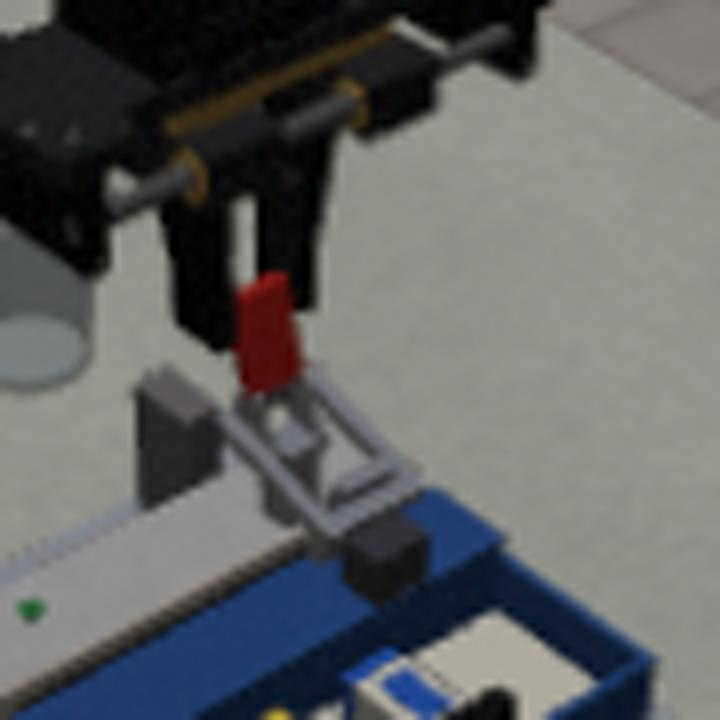

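Request:
{"fn": "servo_tool", "kwargs": {"grip": [1.5, 1.5, 1.5, 1.5, 1.5, 1.5], "slide": [[0.3, 0, 0.2], [0.6, 0, 0.4], [1.2, 0, 0.9], [1.7, 0, 1.4], [2.1, 0, 2.0], [2.1, 0, 2.0]], "dr": [[0, 0, 0], [0, 0, 0], [0, 0, 0], [0, 0, 0], [0, 0, 0], [0, 0, 0]]}}

```text
t: 60.1
tool_pos: [0.6202, 0.174, 0.0804]
tcp_rot: [-2.174, -2.265, -0.005]
wrist_force: [-0.4, 6.9, 9.2]
width: 0.0237
```

```bash
python3 - <<'E'
from h import *
o=bot.get_obs();p=todock(o['tool_pos'])[0]*1000;print(p,o['width'],o['wrist_force'])
snap('side','s39'); crop('s39',220,90,310,180,8,'c')
snap('scene','c39'); crop('c39',200,180,320,270,6,'c2')
E
```

```text
[-45.70250013  46.03000744  80.36152282] 0.023666906390441268 [-0.40357161  6.91525712  9.21222324]
```

View pics/c.png

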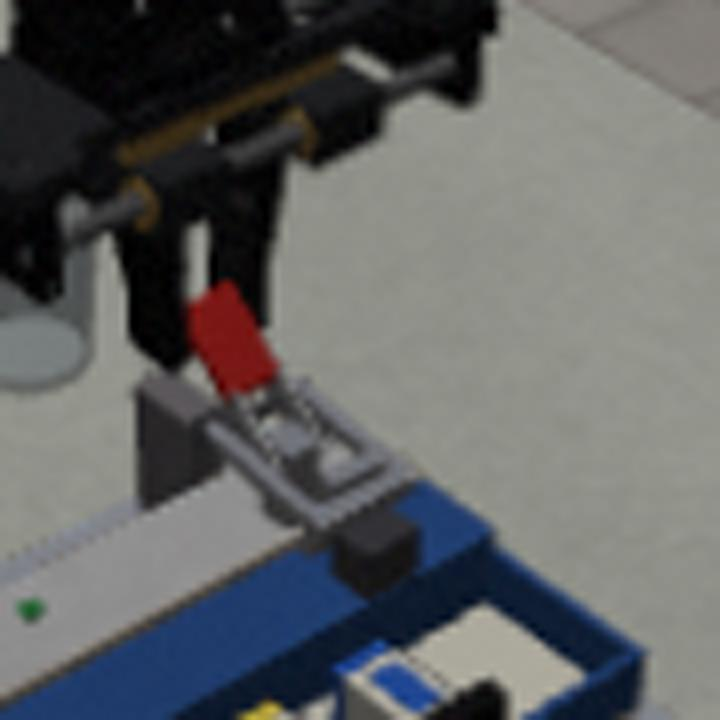

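View pics/c2.png

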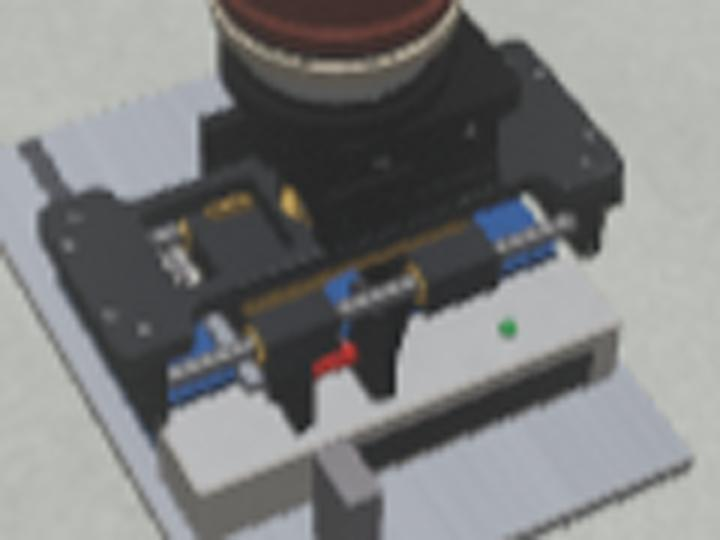

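Request:
{"fn": "servo_tool", "kwargs": {"grip": [1.5, 1.5, 1.5, 1.5, 1.5, 1.5], "slide": [[0.2, 0, 0.5], [0.35, 0, 0.9], [0.5, 0, 1.4], [0.6, 0, 1.9], [0.6, 0, 2.1], [0.6, 0, 2.1]], "dr": [[0, 0, 0], [0, 0, 0], [0, 0, 0], [0, 0, 0], [0, 0, 0], [0, 0, 0]]}}

```text
t: 60.95
tool_pos: [0.6198, 0.1812, 0.0589]
tcp_rot: [-2.173, -2.264, -0.007]
wrist_force: [0.2, 11.8, 5.1]
width: 0.0234
```

```bash
python3 - <<'E'
from h import *
o=bot.get_obs();p=todock(o['tool_pos'])[0]*1000;print(p,o['width'],o['wrist_force'])
snap('side','s40'); crop('s40',220,90,310,180,8,'c')
E
```

```text
[-52.95873847  45.9560784   58.85932937] 0.023368414328225433 [ 0.18110459 11.84395982  5.14740217]
```

View pics/c.png

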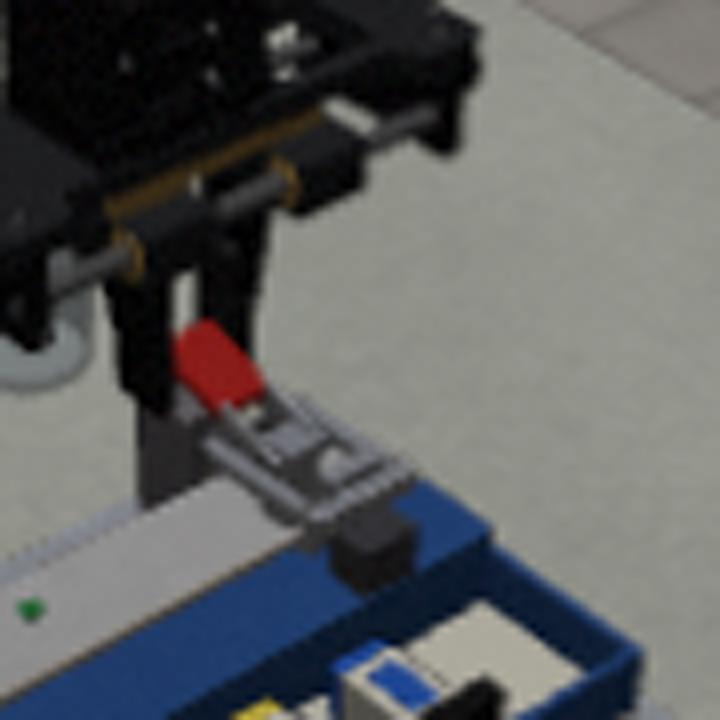

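Request:
{"fn": "servo_tool", "kwargs": {"grip": [1.5, 1.5, 1.5, 1.5], "slide": [[0, 0, 0.2], [0, 0, 0.4], [0, 0, 0.5], [0, 0, 0.5]], "dr": [[0, 0, 0], [0, 0, 0], [0, 0, 0], [0, 0, 0]]}}

```text
t: 61.5
tool_pos: [0.6198, 0.1814, 0.0538]
tcp_rot: [-2.173, -2.264, -0.008]
wrist_force: [0.3, 12.3, 4.7]
width: 0.0234
```

```bash
python3 - <<'E'
from h import *
o=bot.get_obs();p=todock(o['tool_pos'])[0]*1000;print(p,o['width'],o['wrist_force'])
snap('side','s41'); crop('s41',220,90,310,180,8,'c')
z=load('s41');q=lambda a:np.array(a)/8+[220,90]
print((todock(w(z,[q(a) for a in [(205,340),(215,365),(240,385)]]))*1000).round(1))
E
```

```text
[-53.14760849  45.94038713  53.81223223] 0.023358799603110388 [ 0.28181232 12.32026199  4.6562891 ]
[[-48.9  53.2  85.2]
 [-37.   47.7  84.3]
 [-25.9  49.   81.8]]
```

View pics/c.png

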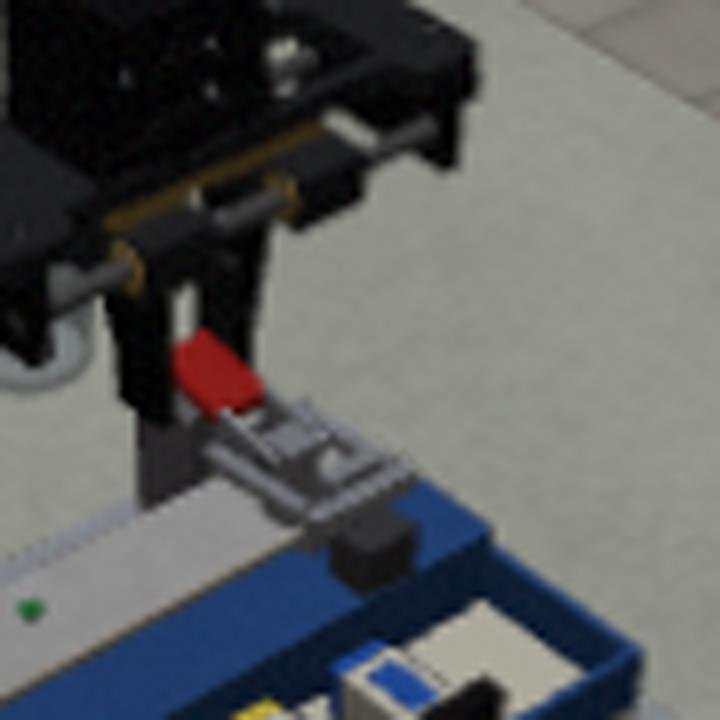

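Request:
{"fn": "servo_tool", "kwargs": {"grip": [2.8, 3.5, 3.5, 3.5, 2, 0, 0, 0, 0], "slide": [[0, 0, 0], [0, 0, 0], [0, 0, 0], [0, 0, -2.5], [-0.3, 0, -5], [-0.3, 0, -5], [-0.3, 0, -5], [-0.3, 0, -5], [-0.3, 0, -5]], "dr": [[0, 0, 0], [0, 0, 0], [0, 0, 0], [0, 0, 0], [0, 0, 0], [0, 0, 0], [0, 0, 0], [0, 0, 0], [0, 0, 0]]}}

```text
t: 62.68
tool_pos: [0.6193, 0.174, 0.1015]
tcp_rot: [-2.176, -2.265, 0.002]
wrist_force: [0.9, -0.0, -0.2]
width: 0.0016
```

```bash
python3 - <<'E'
from h import *
o=bot.get_obs();p=todock(o['tool_pos'])[0]*1000;print(p,o['width'],o['wrist_force'])
snap('side','s42'); crop('s42',220,90,310,180,8,'c')
go(fromdock([-.047,.0455,.068])[0],.039)
E
```

```text
[-45.76726216  45.14034973 101.49598956] 0.0015643714647980002 [ 0.86666318 -0.02685936 -0.15937921]
t 62.73 slide [0.12 0.02 3.38] dr [-0.001  0.     0.001] dist cm 3.4
```

View pics/c.png

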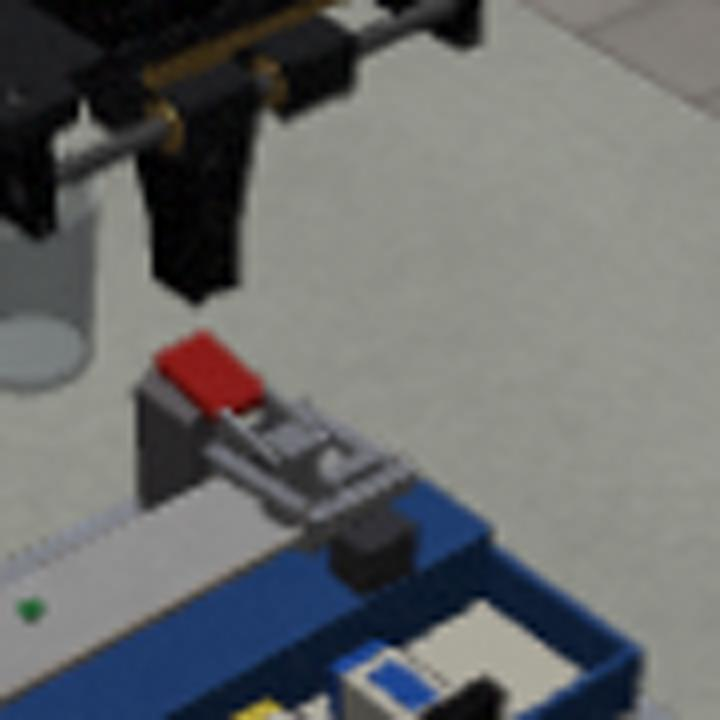

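Lever stays down. Press it flat from above.

Request:
{"fn": "servo_tool", "kwargs": {"grip": [0, 0, 0, 0, 0, 0], "slide": [[0.1, 0, 1.5], [0.1, 0, 2.7], [0.1, 0, 3.2], [0.1, 0, 3.5], [0.1, 0, 3.8], [0.1, 0, 3.8]], "dr": [[0, 0, 0], [0, 0, 0], [0, 0, 0], [0, 0, 0], [0, 0, 0], [0, 0, 0]]}}

```text
t: 63.48
tool_pos: [0.6202, 0.1751, 0.0649]
tcp_rot: [2.176, 2.265, 0.001]
wrist_force: [0.1, -0.0, 1.0]
width: 0.0003
```

Request:
{"fn": "servo_tool", "kwargs": {"grip": [0, 0, 0, 0, 0], "slide": [[0, 0, 0.2], [0, 0, 0.4], [0, 0, 0.6], [0, 0, 0.7], [0, 0, 0.7]], "dr": [[0, 0, 0], [0, 0, 0], [0, 0, 0], [0, 0, 0], [0, 0, 0]]}}

```text
t: 64.1
tool_pos: [0.6209, 0.1753, 0.0634]
tcp_rot: [2.175, 2.265, 0.002]
wrist_force: [-13.3, -1.8, 29.0]
width: 0.0006
```

```bash
python3 - <<'E'
from h import *
o=bot.get_obs();p=todock(o['tool_pos'])[0]*1000;print(p,o['width'],o['wrist_force'])
E
```

```text
[-46.95228576  46.78816543  63.37487169] 0.0005786055596776288 [-13.2953707   -1.79013426  28.96514344]
```

Request:
{"fn": "servo_tool", "kwargs": {"grip": [0, 0, 0, 0, 0, 0, 0, 0], "slide": [[0, 0, -3], [0, 0, -7], [-2, 0, -12], [-6, 0, -13], [-9, -0.5, -13], [-9, -0.5, -13], [-9, -0.5, -13], [-9, -0.5, -13]], "dr": [[0, 0, 0], [0, 0, 0], [0, 0, 0], [0, 0, 0], [0, 0, 0], [0, 0, 0], [0, 0, 0], [0, 0, 0]]}}

```text
t: 65.1
tool_pos: [0.6185, 0.086, 0.1875]
tcp_rot: [-2.175, -2.266, 0.0]
wrist_force: [0.3, 0.0, -0.2]
width: 0.0001
```

```bash
python3 - <<'E'
from h import *
snap('wrist','w43'); crop('w43',100,0,400,225,2.6,'c'); snap('side','s43');crop('s43',90,80,440,340,2.2,'c2')
E
```

```text
(no output)
```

View pics/c.png

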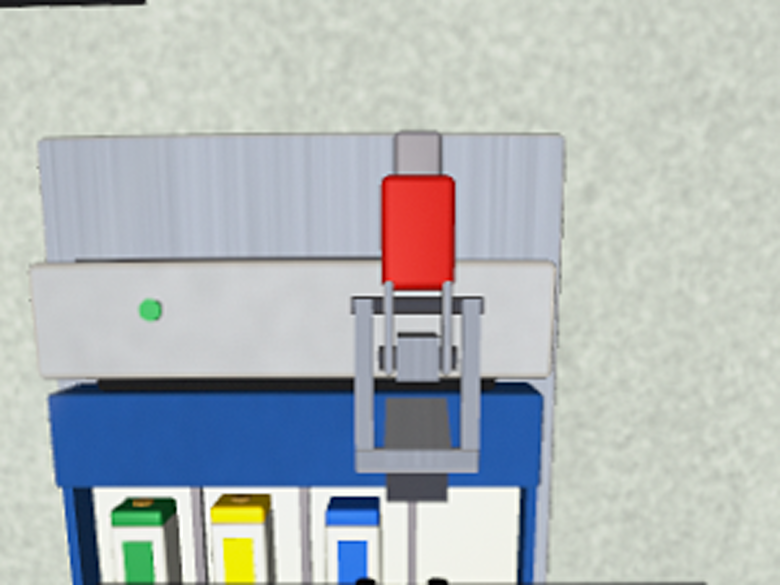

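View pics/c2.png

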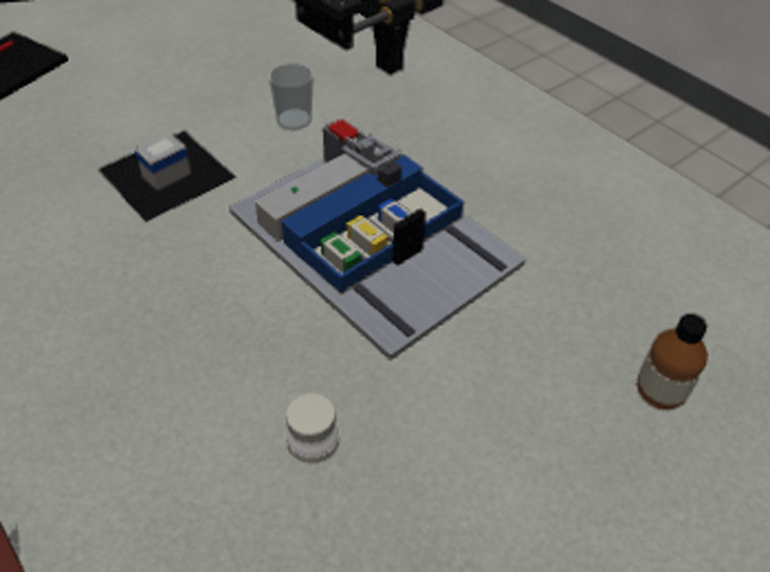

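```bash
python3 - <<'E'
from h import *
z=load('w43');q=lambda a:np.array(a)/2.6+[100,0]
D=lambda uv,h=None:(todock(w(z,[q(a) for a in uv],h=h))*1000).round(1)
print('handle',D([(418,190),(418,230),(418,275)]))
print('bar',D([(370,460),(418,460),(465,460)]),'front edge',D([(60,396),(540,388)],.05))
print('pin',D([(418,304)]))
E
```

```text
handle [[-53.9  44.6  77.8]
 [-41.8  44.7  76.1]
 [-27.8  44.8  77.7]]
bar [[33.3 29.  75.7]
 [31.3 45.1 84.9]
 [33.4 61.2 75.2]] front edge [[ 15.  -85.8  50. ]
 [ 12.1  89.8  50. ]]
pin [[-18.3  45.   69.1]]
```

```bash
python3 - <<'E'
from h import *
print(bot.get_obs()['t']); print(bot.hand_in())
E
```

```text
65.2
the job is handed in; nothing more can be done
None
```

The job is done and handed in at 65 s of the 210 s allowed. My last pictures show the carriage latched against the bumper and everything where it should be.

**What I did**
- I moved the carton to the middle of the mat. It was then knocked towards the mat's edge, so I re-centred it.
- I laid the blue, yellow and green cartridges flat in three of the tray's lanes. No orange cartridge was seen in any picture.
- I pushed the carriage to the bumper, flipped the loop over the keeper and checked the bar lay behind it. Only then did I swing the lever back and press it flat.

**Last checks**

| Check | Measured | Expected |
|---|---|---|
| Handle top, level along its length | 76–78 mm up | about 79 mm |
| Carriage front face | dock x about 14 mm | 14 mm when latched (about 70 mm drawn in) |
| Loop bar | dock x about 33 mm | about 35 mm (4 mm behind the keeper face) |

The cartridges lie flat, the carton stands on the mat, and the bottle, beaker and jar are still standing.

**What disagreed or failed**
- **Fingertips:** they lie about 12 mm behind the reported grasp point, not 19 mm ahead as stated. This cost one missed grasp each on the carton and the blue cartridge; I corrected for it afterwards.
- **Side camera:** it was off by up to about 8 mm in places, so I used the wrist camera for fine positions.

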